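# Put a washed tub lid and strainer up to drain

### The job

First lift the wire strainer basket off the tub lid and hang it by its handle on the hook of the stand. Then tip the tub lid up on the draining rack, so that it stands on one of its long edges along the kerb at the back of the slatted top and leans back against the rail behind it, roughly centred. Have the drip tray pushed fully in under the rack when you finish, and do not shift or knock over the bottle, jar, vials, scraper or brush.

Things in the scene. Friction and masses are not known exactly. Their poses are not given: they have to be found in the camera images.
- rack: steel draining rack, fixed, its back to the left of the robot. Origin at bench height; +x to its back, +y to its tray's end. In its frame (mm): slatted top 50 high, x -45 to 85, y +-100, open underneath; along the top's back edge a kerb 12 high, front face at x = 75; behind it a level round rail along y, 10 thick, axis at x = 118, 165 above the bench, y +-95, on two posts
- lid: white flat tub lid, a slab 160 (its x) x 190 (y) x 10 mm (z), 0.20 to 0.38 kg, lying flat on the rack: its back long edge (x = +80) 8 to 22 mm short of the kerb, its front one overhanging the front of the slatted top. The long edges are the 190 mm ones. Origin at the centre of its underside, z out of its upper face
- basket: round steel wire basket standing on the lid, 86 mm wide, rim 60 mm high, about 0.16 kg; origin at the centre of its underside. Upright arched bail handle of 10 mm round bar in its y-z plane: top bar from y = -42 to 42 mm, its axis 119 mm above the underside at those ends, 125 in the middle; opening below it about 90 mm wide, 60 high
- bail_top (a point): middle of the axis of the bail's top bar, on the basket
- hook: steel stand, fixed: round foot 100 mm wide, post 16 mm thick, 230 mm high, and one hook, an 8 mm round bar pointing along its -x. Origin at the centre of the foot's underside. The hook's level part has its axis 210 mm high, from the post to x = -98 mm; then it turns up to its tip at x = -114 mm, top 236 mm high
- hook_seat (a point): on the axis of the hook's level part, 65 mm out from the post's axis: a good place for the handle to hang
- tray (a joint): white drip tray sliding along the rack's y under the slatted top; the joint's value in m is how far it still sticks out of its home, towards the rack's +y (the robot); 0 = fully in; it slides with 1 to 3 N
- tray_face (a point): middle of the drip tray's outer end face (105 mm wide along the rack's x, from 4 to 38 mm above the bench), the face to push towards the rack's -y, away from the robot; when home it is 108 mm from the rack's origin along y
- bottle: clear bottle, 64 mm wide, 200 mm high, standing; a bystander to leave alone; origin at the centre of its underside
- jar: clear jar with white cap, 80 mm wide, 90 mm high, standing; a bystander to leave alone; origin at the centre of its underside
- vial0: white vial 35 mm wide, 99 mm high, standing; a bystander to leave alone; origin at the centre of its underside
- vial1: like vial0; a bystander to leave alone; origin at the centre of its underside
- vial2: like vial0; a bystander to leave alone; origin at the centre of its underside
- scraper: spatula with a red handle lying on the bench; a bystander to leave alone; origin at the centre of its underside
- brush: white brush lying on the bench; a bystander to leave alone; origin at the centre of its underside

How it is judged:
By the outcome, as a careful person would: the job done as asked, in the order asked, and still so for the second after the job is handed in, with the robot touching nothing.
It also fails if it takes over 69 s, if anything falls off the work surface, if the arm or the gripper's body presses on something with over 40 N, if the wrist force passes 120 N, or if a joint passes its speed limit or range.

### The arm

A 7-joint arm with a two-finger parallel gripper is mounted at the origin on the work surface. World frame = base frame: x ahead of the robot, y to its left, z up, the work surface at z = 0. Lengths are in m, angles in rad, forces in N, time in s.
With the tool pointing down it reaches from about 0.35 to 0.9 m from the base axis. Payload 8.1 kg.
Tool frame: the origin (TCP) lies midway between the tips of the shut fingers; the grasp point (between the pads) lies 19 mm behind it; z points along the fingers, x is the direction in which the jaws open and shut, and the axes are right-handed (so a half turn about z gives the same grasp; the last joint's range is limited). The gripper opens to 92 mm and grips with 3 to 60 N. Pads are 19 mm wide; open, the fingers measure 130 mm over their backs; the gripper's body (75 mm by 190 mm) begins 47 mm behind the grasp point.
Start: joints at [1.09, 0.434, 0.025, 1.573, -0.012, 1.134, -0.075], TCP at [0.231, -0.581, 0.227] pointing down, gripper open.
Joint ranges: [-2.62, 2.62], [-0.44, 2.09], [-1.27, 1.32], [0.08, 2.57], [-1.32, 4.46], [0.12, 2], [-2.74, 2.74]. Speed limits (rad/s): [2.22, 2.22, 3.01, 3.01, 3.14, 3.14, 3.14].

### API

Orientations are given as a unit quaternion [x, y, z, w].
In Python, from station import bot gives the robot as it stands.
- The arm moves only by the tool play_rows, never from a script. Its arguments are lists of equal length, an entry for each row: "dp": the shift along the tool's x, y, z in m, a list of three; "angular": the turn, a rotation vector about the tool's x, y, z in degrees, a list of three. In form: {"dp": [[dx, dy, dz], ...], "angular": [[rx, ry, rz], ...]}. A call has 1 to 12 rows; each row is the pose to reach, as a shift and turn from the pose commanded when the call began, along the tool's axes at that moment; what a row does not reach only later rows make up. A row lasts 1/10 s, in which the tool goes at most 50 mm and 8.59 degrees, less where a joint would pass 70% of its speed; a pose out of reach is approached as far as the arm can. A call with a gripper value outside its range is refused whole. "gripper" is the opening, from 0 (shut) to 1 (fully open), set as the call begins (left out, the last holds). The fingers move at their own pace and stop on an object; the grip force is fixed at half the most. Time passes only in rows, so rows that repeat a pose let the fingers close. It gives the time, the measured TCP pose, the force and the opening at its end, in the units of the state.
- bot.sense(): the state, without advancing time (a new reading comes with each control period).
- bot.camera(name): name is "scene" or "side" or "wrist"; returns a dict with "color" (420x560x3 uint8, red, green, blue), "camera_matrix" (3x3 intrinsics, pixels), "rvec" (rotation vector, rad) and "tvec" (3), from world to camera coordinates, as OpenCV has them. Camera axes: x right, y down, z forward; pixel columns grow to the right and rows downward; lengths in m; the calibration is good to about 2 mm. A picture is of the moment at which its call begins. There is no depth.
- bot.hand_in(): hands the job in, once; it reports no verdict.
Trained networks look in a picture, given as the dict that the camera call returned (one of the last four; its "shot" number tells which), for a name from the list of things; names that differ only in an ending like _2 or _b are one class to them, and where a whole thing is asked for, a point or a joint stands for the part that bears it (a point fixed in the world has none). Each returns a list of dicts, best first, with "conf" (0 to 1); they miss things now and then, are a little off and sometimes report something else, mostly with a low value. They report only what shows in the picture. A call takes as long as a camera call.
- bot.cut_out(picture, target): "region" (420x560 bool, what is visible of it) and "bbox" ([left, top, width, height] in pixels, round what is visible of it).
The state is a dict: "time_s": time; "q": joint angles; "qvel": joint speeds; "joint_efforts": joint torques, N m; "tool_pos": TCP position; "tool_rot": TCP orientation; "contact_force": force on the tool from outside, world axes, zero at the start; "wrist_torque": the same for the moment, N m; "width": finger opening in m.
Only numpy, scipy, OpenCV 4.12 (cv2) and the standard library are available. Lean on these libraries where they do the work, as an engineer would, in place of code of your own. Each camera call takes 0.05 s, during which the arm holds its last target.

## Working session

There is one attempt and no reset: what is moved stays moved. The work goes in short steps, Python scripts to look and compute and a tool call to move; the robot and the scene stay as the last step left them, time stands still between calls to the robot, and variables do not carry over. Pictures are saved under pics/ and viewed, and the job is handed in when it is done.

Besides the shell and the picture viewer there is one more tool, called after "Call:" by a JSON object that holds its "api" and its "payload", one argument or row to a line. play_rows: Moves the arm, as the interface text tells. Its arguments: {"type":"object","properties":{"dp":{"type":"array"},"angular":{"type":"array"},"gripper":{"type":"number"}},"required":["dp","angular"]}

```bash
mkdir -p pics; ls; python3 - <<'E'
from station import bot
import cv2
s=bot.sense();print({k:(v if not hasattr(v,'round') else v) for k,v in s.items()})
for n in ["scene","side","wrist"]:
    c=bot.camera(n);cv2.imwrite(f"pics/{n}0.png",c["color"][:,:,::-1])
    print(n,c["camera_matrix"],c["rvec"],c["tvec"])
E
```

```text
pics
{'time_s': 0.0, 'q': array([ 1.09038479,  0.43523118,  0.02496418,  1.57406184, -0.01162148,
        1.13398306, -0.07510978]), 'qvel': array([ 5.22282825e-05,  1.61266939e-03,  8.99337916e-04, -1.28726305e-03,
       -9.69979687e-04, -9.01901377e-04, -8.66281514e-04]), 'joint_efforts': array([-4.56086937e-04, -6.67852306e+01,  9.85517576e-01, -3.14450240e+01,
       -6.02394319e-02,  4.28712065e-02,  1.21629478e-04]), 'tool_pos': array([ 0.23033398, -0.58048259,  0.2259534 ]), 'tool_rot': array([ 8.27288264e-01, -5.61777123e-01, -6.67410015e-04, -3.82333141e-04]), 'contact_force': array([0.08266315, 0.63788113, 0.40925959]), 'wrist_torque': array([-0.04414508,  0.01176568,  0.0108002 ]), 'width': 0.09197108920141016}
scene [[520.68296766   0.         287.07731635]
 [  0.         520.68296766 218.6241713 ]
 [  0.           0.           1.        ]] [ 2.36339585  1.1692396  -0.3390332 ] [-0.33132454 -0.29020523  1.70973901]
side [[457.54582466   0.         285.24199526]
 [  0.         457.54582466 212.65577707]
 [  0.           0.           1.        ]] [ 0.70399518 -2.45164639  1.30786135] [0.45489488 0.26430226 1.12523683]
wrist [[357.4751168    0.         277.47203764]
 [  0.         357.4751168  209.69073294]
 [  0.           0.           1.        ]] [-2.37706804  1.61162069  0.25705839] [-0.62522695 -0.04110268  0.39180225]
```

View pics/scene0.png

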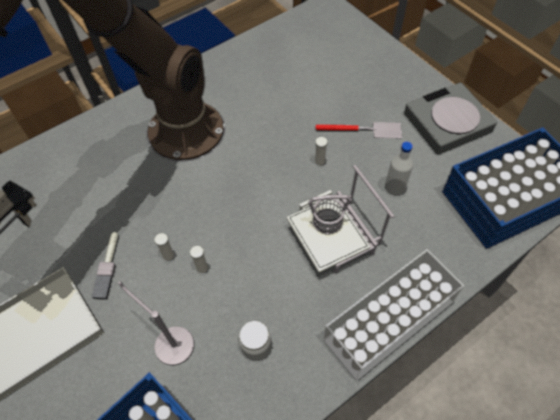

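View pics/side0.png

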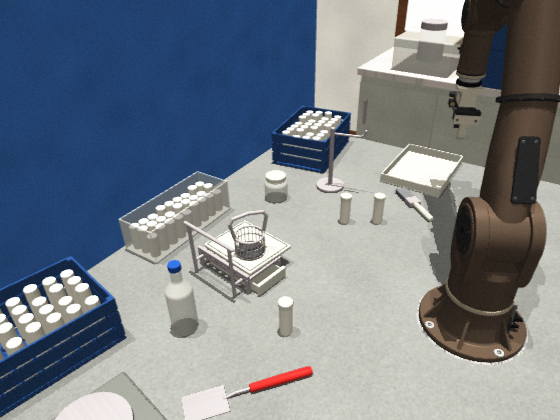

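View pics/wrist0.png

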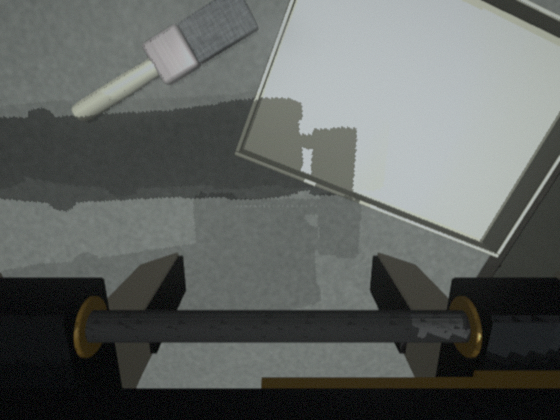

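```bash
cat > h.py <<'E'
import numpy as np,cv2,pickle
from station import bot
def shoot(n,name=None):
    c=bot.camera(n)
    if name: cv2.imwrite(f"pics/{name}.png",c["color"][:,:,::-1]); pickle.dump(c,open(f"pics/{name}.pkl","wb"))
    return c
def proj(c,P):
    P=np.atleast_2d(np.array(P,float))
    return cv2.projectPoints(P,c["rvec"],c["tvec"],c["camera_matrix"],None)[0][:,0]
def ray(c,uv):
    R=cv2.Rodrigues(np.array(c["rvec"]))[0];o=-R.T@np.array(c["tvec"]).ravel()
    d=R.T@np.linalg.inv(c["camera_matrix"])@np.array([uv[0],uv[1],1.0]);return o,d/np.linalg.norm(d)
def onz(c,uv,z):
    o,d=ray(c,uv);return o+d*(z-o[2])/d[2]
def tri(cs,uvs):
    A=0;b=0;
    for c,u in zip(cs,uvs):
        o,d=ray(c,u);M=np.eye(3)-np.outer(d,d);A=A+M;b=b+M@o
    p=np.linalg.solve(A,b)
    return p,[np.linalg.norm(proj(c,p)[0]-u) for c,u in zip(cs,uvs)]
E
python3 - <<'E'
from h import *
cs={}
for n in ["scene","side"]:
    c=cs[n]=shoot(n,n+"1")
names=["rack","lid","basket","hook","tray","bottle","jar","vial0","scraper","brush"]
out={}
for n in ["scene","side"]:
    im=cs[n]["color"][:,:,::-1].copy()
    for k in names:
        r=bot.cut_out(cs[n],k)
        out[n,k]=r
        for d in r:
            print(n,k,round(d["conf"],2),d["bbox"],int(d["region"].sum()))
pickle.dump(out,open("masks.pkl","wb"))
E
```

```text
scene rack 0.96 [299.7, 165.5, 96.7, 106.5] 806
scene rack 0.72 [153.1, 231.7, 24.3, 26.4] 332
scene rack 0.17 [300.6, 192.1, 34.4, 15.2] 107
scene lid 0.91 [290.7, 203.4, 81.2, 69.8] 2721
scene basket 0.9 [309.1, 197.6, 45.4, 35.5] 1184
scene hook 0.77 [119.6, 286.3, 76.1, 79.9] 1513
scene tray 0.22 [382.3, 141.0, 31.0, 56.1] 1010
scene tray 0.16 [152.0, 229.9, 23.8, 29.7] 335
scene bottle 0.81 [382.6, 143.6, 31.3, 52.2] 914
scene bottle 0.41 [308.9, 197.8, 43.7, 34.5] 1093
scene jar 0.82 [236.4, 322.9, 37.5, 38.6] 1048
scene vial0 0.87 [151.9, 230.6, 25.3, 29.6] 326
scene vial0 0.67 [190.0, 245.0, 17.8, 27.6] 308
scene vial0 0.54 [314.9, 135.1, 13.1, 29.4] 275
scene scraper 0.8 [318.9, 120.2, 83.2, 18.7] 755
scene scraper 0.57 [290.5, 202.9, 80.2, 72.2] 2677
scene brush 0.69 [90.6, 233.0, 27.8, 68.0] 749
side rack 0.89 [182.2, 217.1, 104.6, 80.3] 2238
side lid 0.64 [203.3, 218.6, 87.4, 57.0] 1747
side lid 0.62 [283.0, 297.8, 11.5, 35.8] 518
side basket 0.78 [228.4, 211.6, 40.1, 46.6] 769
side basket 0.42 [185.1, 222.8, 101.9, 71.9] 2109
side hook 0.67 [318.3, 124.9, 47.2, 71.5] 673
side hook 0.33 [251.2, 266.0, 34.4, 29.1] 619
side tray 0.67 [211.6, 262.2, 75.9, 33.0] 670
side tray 0.32 [265.5, 170.4, 24.0, 33.8] 648
side bottle 0.74 [163.1, 257.8, 35.8, 78.7] 1762
side jar 0.98 [265.4, 168.0, 22.3, 36.7] 649
side jar 0.45 [162.3, 258.7, 37.1, 75.9] 1696
side vial0 0.74 [372.5, 194.0, 10.4, 32.1] 308
side vial0 0.61 [283.7, 298.0, 9.6, 35.8] 479
side vial0 0.58 [339.5, 194.0, 10.5, 29.6] 271
side vial0 0.33 [230.3, 207.6, 40.1, 51.4] 876
side scraper 0.95 [181.4, 365.8, 129.6, 54.2] 1862
side brush 0.57 [398.3, 185.0, 36.3, 35.9] 383
```

```bash
python3 - <<'E'
from h import *
c=pickle.load(open("pics/scene1.pkl","rb"));im=c["color"][:,:,::-1]
cv2.imwrite("pics/sc_rack.png",cv2.resize(im[150:290,270:420],None,fx=5,fy=5,interpolation=cv2.INTER_CUBIC)[:600,:800])
cv2.imwrite("pics/sc_hook.png",cv2.resize(im[270:370,100:210],None,fx=6,fy=6,interpolation=cv2.INTER_CUBIC))
c=pickle.load(open("pics/side1.pkl","rb"));im=c["color"][:,:,::-1]
cv2.imwrite("pics/si_rack.png",cv2.resize(im[195:305,170:310],None,fx=5.4,fy=5.4,interpolation=cv2.INTER_CUBIC))
cv2.imwrite("pics/si_hook.png",cv2.resize(im[110:210,300:400],None,fx=6,fy=6,interpolation=cv2.INTER_CUBIC))
E
```

```text
(no output)
```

View pics/sc_rack.png

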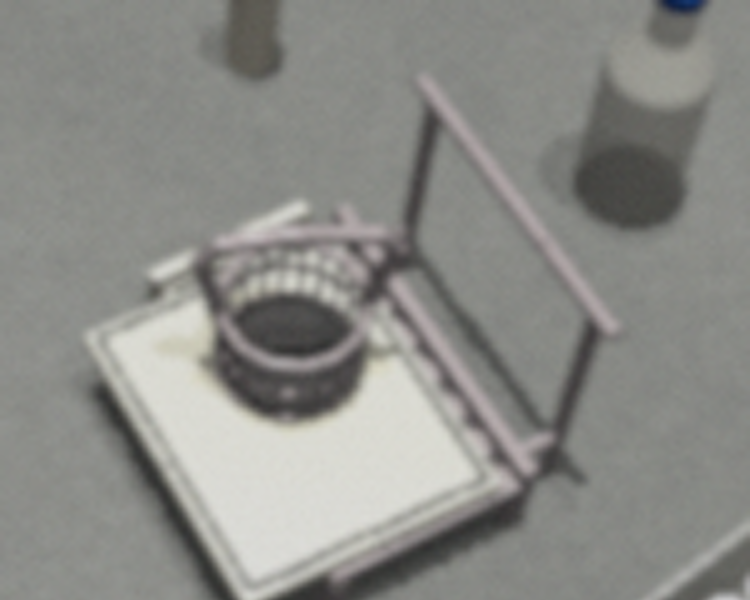

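View pics/si_rack.png

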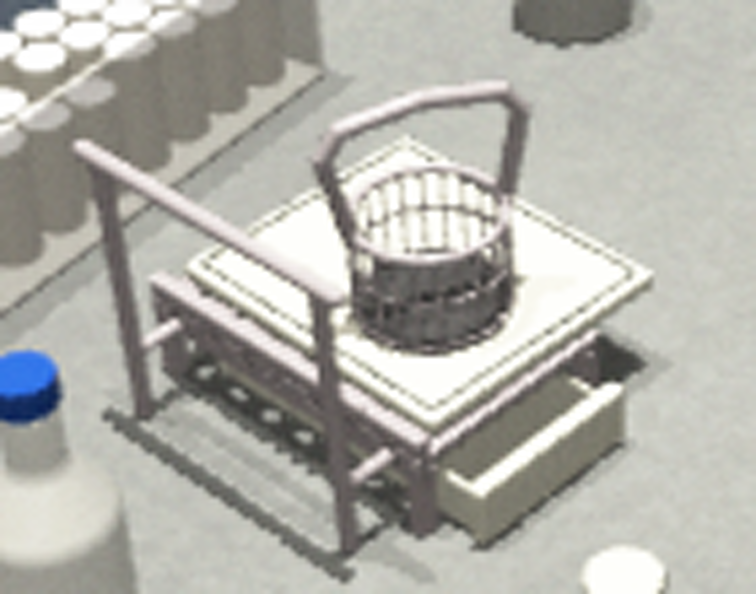

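View pics/sc_hook.png

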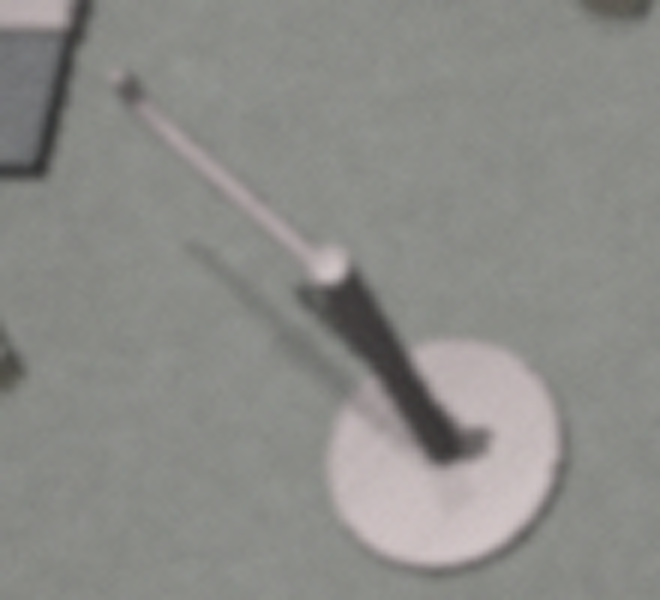

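View pics/si_hook.png

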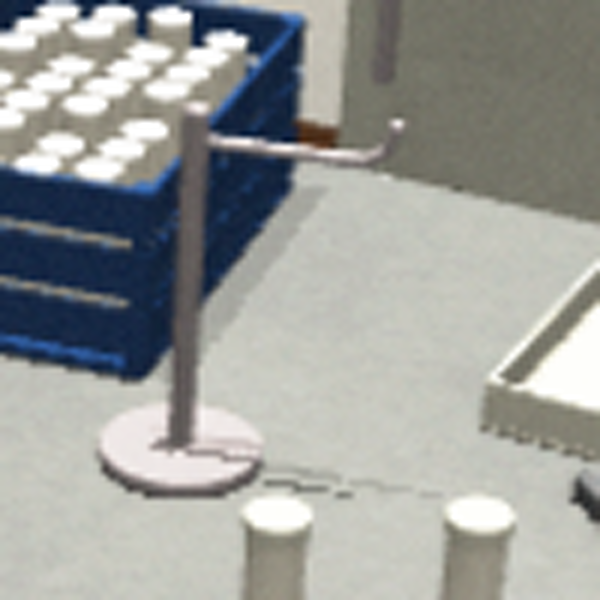

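```bash
cat > fit.py <<'E'
from h import *
from scipy.optimize import least_squares
sc=pickle.load(open("pics/scene1.pkl","rb"));si=pickle.load(open("pics/side1.pkl","rb"))
def A(p,s,o):return (np.array(p,float)+.5)/s-.5+np.array(o)
R=lambda p:A(p,5,(270,150));S=lambda p:A(p,5.4,(170,195));H=lambda p:A(p,6,(100,270));G=lambda p:A(p,6,(300,110))
def fit(obs,z0,x0):
    def w(p,P):
        P=np.array(P)/1e3;c,s=np.cos(p[2]),np.sin(p[2]);return np.array([p[0]+c*P[0]-s*P[1],p[1]+s*P[0]+c*P[1],z0+P[2]])
    f=lambda p:np.concatenate([proj(cam,w(p,P))[0]-uv for cam,uv,P in obs])
    r=least_squares(f,x0,loss="soft_l1");return r.x,f(r.x).reshape(-1,2).round(1)
obs=[(sc,R((425,84)),(118,95,165)),(sc,R((612,326)),(118,-95,165)),(si,S((82,150)),(118,-95,165)),(si,S((333,297)),(118,95,165)),
 (sc,R((528,472)),(80,-100,62)),(si,S((430,440)),(85,100,62)),(si,S((157,277)),(80,-100,62)),(sc,R((345,210)),(80,100,62))]
# rough init
p0=onz(sc,R((300,420)),.05);print(p0)
def best(obs,z,c):
    rs=[fit(obs,z,[c[0],c[1],a]) for a in np.arange(-3,3.2,.7)]
    return min(rs,key=lambda r:np.abs(r[1]).sum())
rk,e=best(obs,0,p0);print("rack",rk.round(4),np.degrees(rk[2]));print(e.tolist())
lo=[(sc,R((88,334)),(-80,95,10)),(sc,R((247,598)),(-80,-95,10)),(sc,R((520,487)),(80,-95,10)),(si,S((190,264)),(80,-95,10)),(si,S((405,140)),(-80,-95,10)),(si,S((650,276)),(-80,95,10)),(si,S((432,410)),(80,95,10))]
ld,e=fit(lo,.05,rk);print("lid",ld.round(4),np.degrees(ld[2]));print(e.tolist())
bo=[(sc,R((215,247)),(0,42,119)),(sc,R((398,238)),(0,-42,119)),(si,S((325,155)),(0,-42,119)),(si,S((513,97)),(0,42,119))]
bs=min([fit(bo,.06,[ld[0],ld[1],a]) for a in np.arange(-3,3.2,.7)],key=lambda r:np.abs(r[1]).sum());print("basket",bs[0].round(4),np.degrees(bs[0][2]),bs[1].tolist())
ho=[(sc,H((445,453)),(0,0,6)),(si,G((182,446)),(0,0,6)),(sc,H((332,262)),(0,0,230)),(si,G((195,108)),(0,0,230)),(sc,H((130,92)),(-98,0,210)),(sc,H((120,77)),(-114,0,232)),(si,G((398,127)),(-114,0,232)),(si,G((370,160)),(-98,0,210))]
hk,e=best(ho,0,onz(sc,H((445,453)),0));print("hook",hk.round(4),np.degrees(hk[2]),e.tolist())
c,s=np.cos(hk[2]),np.sin(hk[2]);print("seat",hk[0]-.065*c,hk[1]-.065*s,.21)
for t in [(478,548),(625,440)]:
    p=onz(si,S(t),.004)-np.r_[rk[:2],0];cc,ss=np.cos(rk[2]),np.sin(rk[2]);print("tray",cc*p[0]+ss*p[1],-ss*p[0]+cc*p[1])
for t in [(478,492),(622,393)]:
    p=onz(si,S(t),.038)-np.r_[rk[:2],0];cc,ss=np.cos(rk[2]),np.sin(rk[2]);print("tray",cc*p[0]+ss*p[1],-ss*p[0]+cc*p[1])
m=pickle.load(open("masks.pkl","rb"))
for n,cam in (("scene",sc),("side",si)):
  for k in ["bottle","jar","vial0","scraper","brush"]:
    for d in m[n,k]:
      if d["conf"]>.5:
        ys,xs=np.nonzero(d["region"]);print(n,k,onz(cam,(xs.mean(),ys.mean()),{"bottle":.09,"jar":.045,"vial0":.05}.get(k,.01)).round(3))
E
python3 fit.py
```

```text
[0.60728927 0.10375242 0.05      ]
rack [ 0.6026  0.114  -4.8725] -279.1760593181527
[[-1.0, -1.2], [0.7, 2.6], [-0.5, -1.1], [2.4, 0.9], [0.6, 0.3], [-1.8, 0.7], [0.2, -1.1], [-0.7, -1.0]]
lid [ 0.6023  0.1025 -4.8971] -280.5814774579
[[-0.2, -0.5], [0.2, 1.3], [-2.4, -0.7], [-1.7, -0.2], [-0.0, -0.9], [0.6, -0.5], [-0.6, 2.6]]
basket [ 0.5788  0.124  -3.7634] -215.62626882109862 [[2.9, -1.2], [-1.4, -0.3], [1.1, -4.4], [-3.2, -0.6]]
hook [ 0.5998 -0.4016 -6.054 ] -346.86637346649474 [[0.4, -0.2], [0.1, 0.4], [-0.8, -0.3], [0.7, -0.6], [5.6, 5.4], [-0.1, -0.2], [0.4, -0.2], [-0.3, -0.1]]
seat 0.5365200766171041 -0.4164134906609705 0.21
tray 0.07595027899071607 0.12600039723485945
tray -0.029197013603397916 0.12803383860832523
tray 0.07299585161351842 0.1252590535299859
tray -0.026154747527633807 0.12927998477456032
scene bottle [0.585 0.382 0.09 ]
scene jar [ 0.728 -0.236  0.045]
scene vial0 [ 0.362 -0.281  0.05 ]
scene vial0 [ 0.452 -0.226  0.05 ]
scene vial0 [0.364 0.27  0.05 ]
scene scraper [0.366 0.471 0.01 ]
scene scraper [0.601 0.106 0.01 ]
scene brush [ 0.308 -0.445  0.01 ]
side bottle [0.58  0.389 0.09 ]
side jar [ 0.724 -0.232  0.045]
side vial0 [ 0.365 -0.279  0.05 ]
side vial0 [0.368 0.266 0.05 ]
side vial0 [ 0.453 -0.222  0.05 ]
side scraper [0.367 0.482 0.01 ]
side brush [ 0.297 -0.435  0.01 ]
```

```bash
cat >> h.py <<'E'
from scipy.spatial.transform import Rotation as Rn
def pose():
    s=bot.sense();return np.array(s["tool_pos"]),Rn.from_quat(s["tool_rot"])
def down(a,tilt=0):
    "tool z down, tool x at world angle a deg"
    a=np.radians(a);x=np.array([np.cos(a),np.sin(a),0]);z=np.array([0,0,-1.]);return Rn.from_matrix(np.c_[x,np.cross(z,x),z])
def plan(p,R,p0=None,R0=None,maxd=48,maxa=8.3):
    if p0 is None:p0,R0=pose()
    d=R0.inv().apply(np.array(p)-p0);w=np.degrees((R0.inv()*R).as_rotvec())
    n=int(np.ceil(max(np.linalg.norm(d)*1e3/maxd,np.linalg.norm(w)/maxa)))
    print("n",n,"total d",d.round(4).tolist(),"w",w.round(2).tolist())
    return d,w,n
E
python3 - <<'E'
from h import *
c=shoot("wrist","w1");p,R=pose()
M=cv2.Rodrigues(np.array(c["rvec"]))[0];o=-M.T@c["tvec"].ravel()
print("cam in tool",R.inv().apply(o-p).round(4),"axes in tool",(R.inv().as_matrix()@M.T).round(3))
plan([.5,.06,.40],down(-36))
E
```

```text
cam in tool [ 0.0011 -0.0825 -0.1582] axes in tool [[ 1.     0.001 -0.   ]
 [-0.001  0.951  0.308]
 [ 0.    -0.308  0.951]]
n 15 total d [-0.4964, -0.4868, -0.1733] w [0.0, -0.0, -32.36]
```

```bash
python3 - <<'E'
from h import *
d,w,n=plan([.64,.17,.36],down(-36))
E
```

```text
n 19 total d [-0.547, -0.6575, -0.1333] w [0.0, -0.0, -32.36]
```

Call:
{"api": "play_rows", "payload": {
  "dp": [
    [-0.028,-0.034,-0.02],
    [-0.056,-0.068,-0.04],
    [-0.085,-0.102,-0.06],
    [-0.114,-0.136,-0.08],
    [-0.142,-0.17,-0.1],
    [-0.171,-0.204,-0.11],
    [-0.2,-0.238,-0.12],
    [-0.23,-0.274,-0.125],
    [-0.26,-0.31,-0.13],
    [-0.29,-0.345,-0.133],
    [-0.32,-0.38,-0.133],
    [-0.35,-0.415,-0.133]
  ],
  "angular": [
    [0,0,-2],
    [0,0,-4],
    [0,0,-6],
    [0,0,-8],
    [0,0,-10],
    [0,0,-12],
    [0,0,-14],
    [0,0,-16],
    [0,0,-18],
    [0,0,-20],
    [0,0,-22],
    [0,0,-24]
  ]
}}

```text
time_s: 2.5
tool_pos: [0.4878, -0.1008, 0.3602]
tool_rot: [0.926, -0.377, 0.001, -0.0]
contact_force: [1.5, 0.7, -1.0]
width: 0.0921
```

```bash
python3 - <<'E'
from h import *
print(bot.sense())
d,w,n=plan([.64,.17,.36],down(-36))
E
```

```text
{'time_s': 2.5, 'q': array([ 0.41344142,  0.16718533, -0.3734895 ,  1.62814133,  0.06252589,
        1.35702585, -0.74160669]), 'qvel': array([-0.63460059,  0.23790281, -0.36426148, -0.24928771,  0.13918827,
        0.04897716, -0.66513616]), 'joint_efforts': array([  4.43518236, -50.33235669,  -1.54826749, -32.42873311,
        -0.57581071,   0.16286154,   1.39129378]), 'tool_pos': array([ 0.48777286, -0.10084514,  0.36018076]), 'tool_rot': array([ 9.26218385e-01, -3.76987048e-01,  5.18651250e-04, -4.00567199e-07]), 'contact_force': array([ 1.45269631,  0.723427  , -1.02689149]), 'wrist_torque': array([-0.07869869, -0.02488836, -0.02148794]), 'width': 0.09207892047322405}
n 7 total d [-0.0802, -0.3002, 0.0002] w [-0.02, -0.06, -8.29]
```

Call:
{"api": "play_rows", "payload": {
  "dp": [
    [-0.009,-0.035,0],
    [-0.02,-0.077,0],
    [-0.032,-0.12,0],
    [-0.044,-0.165,0],
    [-0.056,-0.21,0],
    [-0.066,-0.245,0],
    [-0.072,-0.268,0],
    [-0.074,-0.275,0],
    [-0.074,-0.275,0],
    [-0.074,-0.275,0]
  ],
  "angular": [
    [0,0,-1],
    [0,0,-2],
    [0,0,-3],
    [0,0,-4],
    [0,0,-5],
    [0,0,-6],
    [0,0,-7],
    [0,0,-8],
    [0,0,-8],
    [0,0,-8]
  ]
}}

```text
time_s: 3.5
tool_pos: [0.6264, 0.1444, 0.3598]
tool_rot: [0.95, -0.313, 0.0, 0.0]
contact_force: [0.8, -0.9, -0.6]
width: 0.0916
```

```bash
python3 - <<'E'
from h import *
c=shoot("wrist","w2");print(bot.sense())
E
```

```text
{'time_s': 3.55, 'q': array([-0.01068128,  0.44388176, -0.48106274,  1.27214061,  0.20209776,
        1.47267044, -1.10812013]), 'qvel': array([ 0.00543292, -0.00491998,  0.00027747,  0.00166339, -0.00192499,
        0.0001573 , -0.00137132]), 'joint_efforts': array([-9.79629904e-01, -6.69900656e+01, -6.43216699e+00, -3.39299905e+01,
       -1.10330335e-01, -8.91773938e-02,  1.44823396e-02]), 'tool_pos': array([0.62643719, 0.14402768, 0.3599869 ]), 'tool_rot': array([ 9.49729760e-01, -3.13070428e-01,  3.19092093e-04,  4.32730273e-04]), 'contact_force': array([-1.31934743, -0.25389841,  0.38062016]), 'wrist_torque': array([ 0.01258199, -0.04553061,  0.02970058]), 'width': 0.09155046438661407}
```

View pics/w2.png

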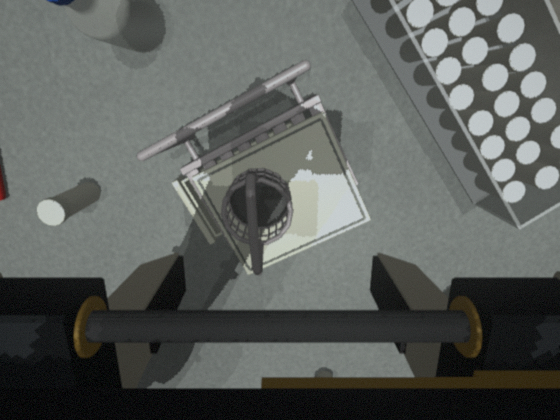

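```bash
python3 - <<'E'
from h import *
im=cv2.imread("pics/w2.png")[50:290,125:385]
g=np.clip(im.astype(float)*1.6,0,255).astype(np.uint8)
cv2.imwrite("pics/w2c.png",cv2.resize(g[:,:],None,fx=2.5,fy=2.5,interpolation=cv2.INTER_CUBIC))
cv2.imwrite("pics/w2b.png",cv2.resize(g[100:230,80:190],None,fx=4.6,fy=4.6,interpolation=cv2.INTER_CUBIC))
E
```

```text
(no output)
```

View pics/w2c.png

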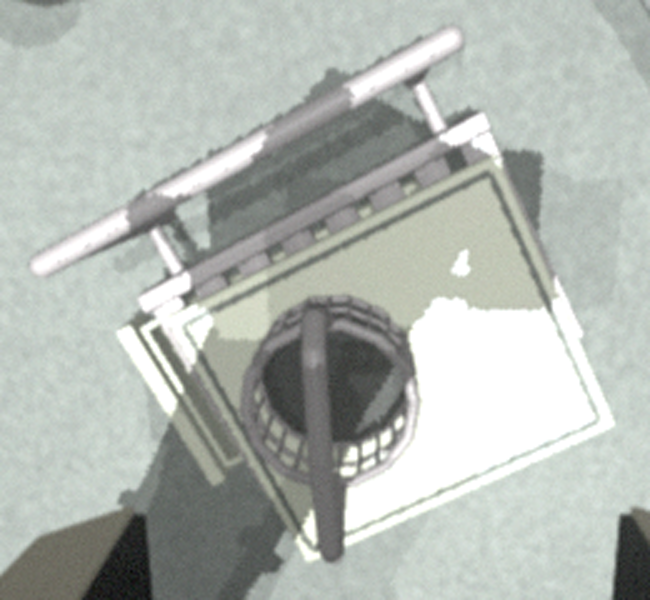

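View pics/w2b.png

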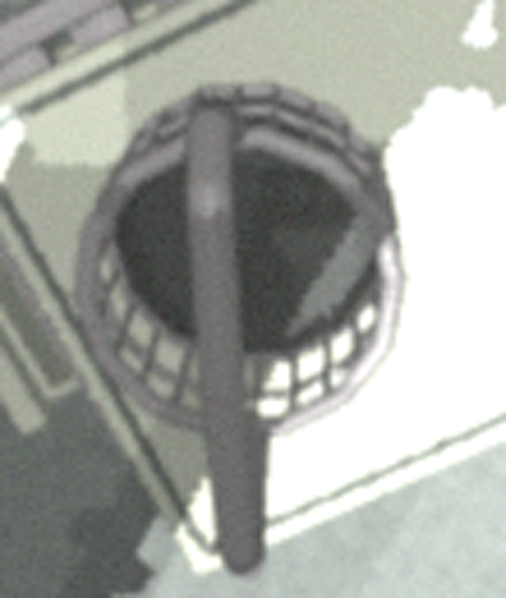

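```bash
cat > fit2.py <<'E'
exec(open("fit.py").read().split("# rough")[0])
W=pickle.load(open("pics/w2.pkl","rb"))
C=lambda p:A(p,2.5,(125,50));B=lambda p:A(p,4.6,(205,150))
obs+=[(W,C((453,38)),(118,-95,165)),(W,C((42,267)),(118,95,165)),(W,C((487,118)),(80,-100,62)),(W,C((150,302)),(80,100,62))]*2
rk,e=fit(obs,0,[.6026,.114,1.41]);print("rack",rk.round(4),np.degrees(rk[2]));print(e.tolist())
lo=[(sc,R((88,334)),(-80,95,10)),(sc,R((247,598)),(-80,-95,10)),(sc,R((520,487)),(80,-95,10)),(si,S((190,264)),(80,-95,10)),(si,S((405,140)),(-80,-95,10)),(si,S((650,276)),(-80,95,10)),(si,S((432,410)),(80,95,10))]
lo+=[(W,C((497,163)),(80,-95,10)),(W,C((612,425)),(-80,-95,10)),(W,C((310,560)),(-80,95,10)),(W,C((187,318)),(80,95,10))]*2
ld,e=fit(lo,.05,rk);print("lid",ld.round(4),np.degrees(ld[2]));print(e.tolist())
c,s=np.cos(rk[2]),np.sin(rk[2]);d=ld[:2]-rk[:2];print("lid in rack",c*d[0]+s*d[1],-s*d[0]+c*d[1])
P,r1=tri([sc,si,W],[R((215,247)),S((513,97)),B((243,558))]);print(P,r1)
Q,r2=tri([sc,si,W],[R((398,238)),S((325,155)),B((210,117))]);print(Q,r2,np.linalg.norm(P-Q),np.degrees(np.arctan2(*(P-Q)[1::-1])),(P+Q)/2)
ww=[onz(W,B(x),.179) for x in ((243,558),(210,117))];print(ww,np.linalg.norm(ww[0]-ww[1]),(ww[0]+ww[1])/2,np.degrees(np.arctan2(*(ww[0]-ww[1])[1::-1])))
E
python3 fit2.py
```

```text
rack [0.6035 0.113  1.413 ] 80.9573448883486
[[-1.2, -0.8], [0.7, 3.0], [-0.5, -1.3], [2.4, 0.6], [0.6, 0.6], [-1.8, 0.3], [0.2, -1.3], [-0.9, -0.6], [4.5, -2.7], [-3.9, 0.7], [0.8, 0.3], [-4.1, 1.0], [4.5, -2.7], [-3.9, 0.7], [0.8, 0.3], [-4.1, 1.0]]
lid [0.6024 0.0989 1.3926] 79.79254403976512
[[-1.3, 0.4], [-0.5, 2.1], [-3.3, -0.2], [-0.9, -0.7], [0.4, -1.5], [1.2, -1.4], [0.5, 1.8], [0.5, -4.7], [2.2, 0.1], [-0.9, 1.2], [-8.5, -0.2], [0.5, -4.7], [2.2, 0.1], [-0.9, 1.2], [-8.5, -0.2]]
lid in rack -0.014182084709633171 -0.0010967168835573711
[0.55088667 0.08104105 0.17516763] [np.float64(0.8380758842178637), np.float64(0.6824887081256112), np.float64(2.5278676492654704)]
[0.60444986 0.16445399 0.16908118] [np.float64(0.9543988254490544), np.float64(0.5466753919382816), np.float64(3.383145951323407)] 0.0993165560858449 -122.70633785294085 [0.57766826 0.12274752 0.1721244 ]
[array([0.55275946, 0.07976078, 0.179     ]), array([0.60980436, 0.16585088, 0.179     ])] 0.10327452087608001 [0.58128191 0.12280583 0.179     ] -123.52919238718563
```

```bash
python3 - <<'E'
from h import *
d,w,n=plan([.5927,.1439,.164],down(-33.1))
E
```

```text
n 5 total d [-0.0272, 0.02, 0.196] w [0.04, -0.05, -3.39]
```

Call:
{"api": "play_rows", "payload": {
  "dp": [
    [-0.01,0.007,0.03],
    [-0.02,0.015,0.07],
    [-0.027,0.02,0.11],
    [-0.027,0.02,0.145],
    [-0.027,0.02,0.17],
    [-0.027,0.02,0.188],
    [-0.027,0.02,0.196],
    [-0.027,0.02,0.196],
    [-0.027,0.02,0.196]
  ],
  "angular": [
    [0,0,-1],
    [0,0,-2.5],
    [0,0,-3.4],
    [0,0,-3.4],
    [0,0,-3.4],
    [0,0,-3.4],
    [0,0,-3.4],
    [0,0,-3.4],
    [0,0,-3.4]
  ]
}}

```text
time_s: 4.45
tool_pos: [0.5935, 0.1453, 0.1649]
tool_rot: [0.959, -0.284, 0.001, -0.0]
contact_force: [0.2, 0.2, -0.4]
width: 0.092
```

```bash
python3 - <<'E'
from h import *
c=shoot("wrist","w3");c=shoot("side","s3")
im=c["color"][190:310,160:320,::-1];cv2.imwrite("pics/s3c.png",cv2.resize(im,None,fx=5,fy=5,interpolation=cv2.INTER_CUBIC))
E
```

```text
(no output)
```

View pics/w3.png

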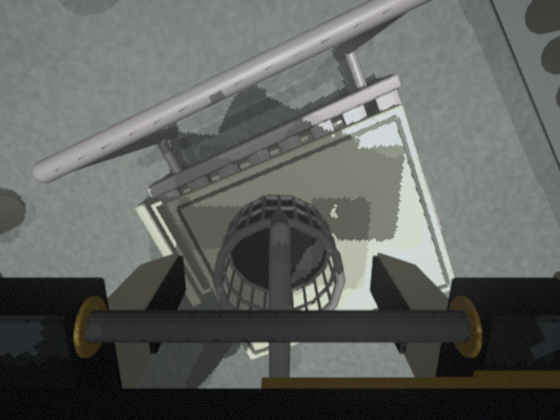

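View pics/s3c.png

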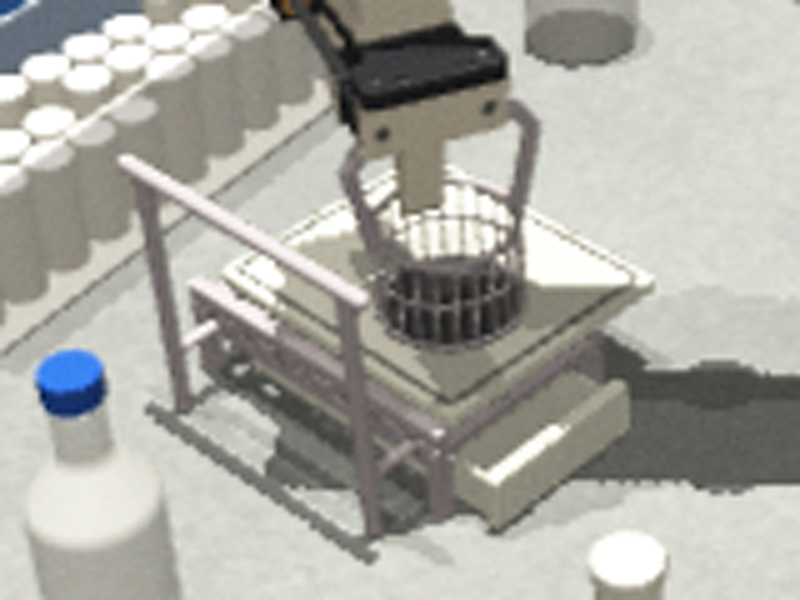

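Call:
{"api": "play_rows", "payload": {
  "dp": [
    [0,0,0],
    [0,0,0],
    [0,0,0],
    [0,0,0],
    [0,0,0],
    [0,0,0],
    [0,0,0]
  ],
  "angular": [
    [0,0,0],
    [0,0,0],
    [0,0,0],
    [0,0,0],
    [0,0,0],
    [0,0,0],
    [0,0,0]
  ],
  "gripper": 0
}}

```text
time_s: 5.25
tool_pos: [0.593, 0.1457, 0.1637]
tool_rot: [0.959, -0.284, 0.0, 0.0]
contact_force: [-0.6, -0.9, -0.7]
width: 0.0405
```

Call:
{"api": "play_rows", "payload": {
  "dp": [
    [0,0,0],
    [0,0,0],
    [0,0,0],
    [0,0,0],
    [0,0,0],
    [0,0,0]
  ],
  "angular": [
    [0,0,0],
    [0,0,0],
    [0,0,0],
    [0,0,0],
    [0,0,0],
    [0,0,0]
  ],
  "gripper": 0
}}

```text
time_s: 5.85
tool_pos: [0.5931, 0.1456, 0.1637]
tool_rot: [0.959, -0.284, 0.0, 0.0]
contact_force: [1.0, 0.5, -0.5]
width: 0.009
```

```bash
cat >> h.py <<'E'
HK=np.array([.5998,-.4016]);HA=np.radians(13.13)
def hk(x,y):
    c,s=np.cos(HA),np.sin(HA);return HK+np.array([c*x-s*y,s*x+c*y])
E
python3 - <<'E'
from h import *
p,R=pose();print(hk(-150e-3,.0265))
up=p+[0,0,.12]
plan(np.r_[hk(-.16,.0265),.25],down(13.13),up,R)
E
```

```text
[ 0.44770165 -0.40986697]
n 13 total d [0.1733, 0.5524, 0.0338] w [0.0, -0.01, -46.09]
```

Call:
{"api": "play_rows", "payload": {
  "dp": [
    [0,0,-0.015],
    [0,0,-0.045],
    [0,0,-0.08],
    [0,0,-0.11],
    [0.005,0.015,-0.12],
    [0.014,0.045,-0.12],
    [0.026,0.085,-0.12],
    [0.039,0.125,-0.12],
    [0.052,0.165,-0.12],
    [0.065,0.207,-0.12],
    [0.078,0.25,-0.12],
    [0.091,0.292,-0.12]
  ],
  "angular": [
    [0,0,0],
    [0,0,0],
    [0,0,0],
    [0,0,0],
    [0,0,-1],
    [0,0,-4],
    [0,0,-8],
    [0,0,-12],
    [0,0,-16],
    [0,0,-20],
    [0,0,-23],
    [0,0,-26]
  ]
}}

```text
time_s: 7.05
tool_pos: [0.5095, -0.1502, 0.2848]
tool_rot: [0.998, -0.059, 0.0, 0.0]
contact_force: [0.0, -0.5, -1.2]
width: 0.0093
```

```bash
python3 - <<'E'
from h import *
print(bot.sense()["qvel"].round(2),bot.sense()["width"])
plan(np.r_[hk(-.16,.0265),.25],down(13.13))
E
```

```text
[ 0.76 -0.03  0.09  0.03 -0.04 -0.02  1.37] 0.009295710658062685
n 6 total d [-0.04, 0.2685, 0.0348] w [0.02, -0.03, -19.95]
```

Call:
{"api": "play_rows", "payload": {
  "dp": [
    [-0.007,0.045,0.0],
    [-0.013,0.09,0.0],
    [-0.02,0.135,0.005],
    [-0.027,0.18,0.01],
    [-0.033,0.215,0.02],
    [-0.037,0.24,0.03],
    [-0.039,0.253,0.034],
    [-0.04,0.256,0.034],
    [-0.04,0.256,0.034],
    [-0.04,0.256,0.034]
  ],
  "angular": [
    [0,0,-3],
    [0,0,-6],
    [0,0,-9],
    [0,0,-12],
    [0,0,-14],
    [0,0,-16],
    [0,0,-18],
    [0,0,-18.5],
    [0,0,-18.5],
    [0,0,-18.5]
  ]
}}

```text
time_s: 8.05
tool_pos: [0.4406, -0.3968, 0.2506]
tool_rot: [0.995, 0.101, 0.001, -0.0]
contact_force: [-0.2, -0.5, -2.1]
width: 0.0089
```

```bash
python3 - <<'E'
from h import *
p,R=pose();print(p,R.as_quat())
c,s=np.cos(HA),np.sin(HA);d=p[:2]-HK;print("in hook",c*d[0]+s*d[1],-s*d[0]+c*d[1])
c=shoot("wrist","w4");c=shoot("side","s4")
im=c["color"][90:230,290:430,::-1];cv2.imwrite("pics/s4c.png",cv2.resize(im,None,fx=4.2,fy=4.2,interpolation=cv2.INTER_CUBIC))
c=shoot("scene","c4")
im=c["color"][230:370,70:210,::-1];cv2.imwrite("pics/c4c.png",cv2.resize(im,None,fx=4.2,fy=4.2,interpolation=cv2.INTER_CUBIC))
plan(np.r_[hk(-.16,.0265),.2485],down(13.13))
E
```

```text
[ 0.44058158 -0.39680689  0.25056406] [ 9.94888768e-01  1.00975681e-01  5.01022917e-04 -1.15731025e-05]
in hook -0.15396719074447784 0.0408360629555794
n 1 total d [-0.0055, 0.0143, 0.0019] w [0.02, -0.03, -1.51]
```

View pics/w4.png

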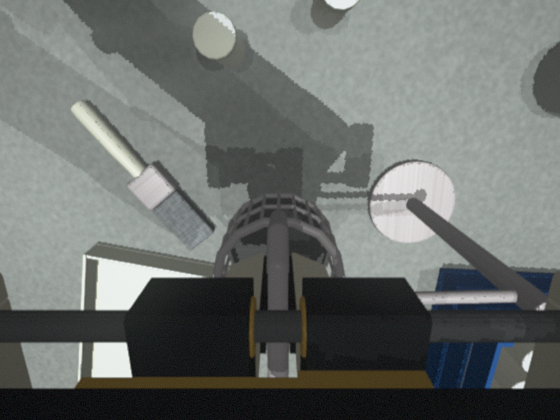

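View pics/s4c.png

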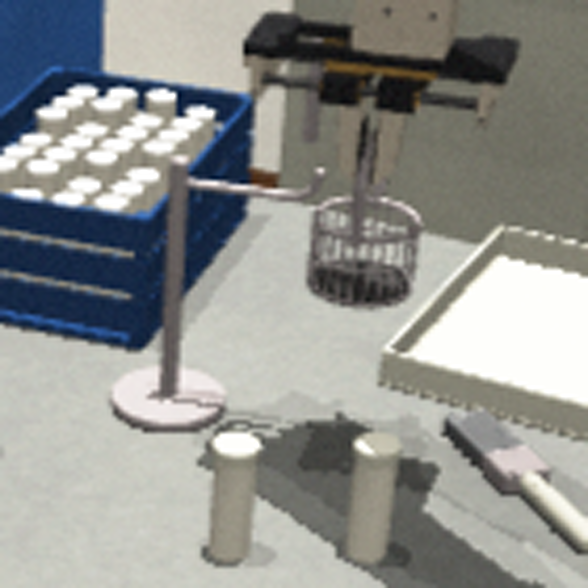

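View pics/c4c.png

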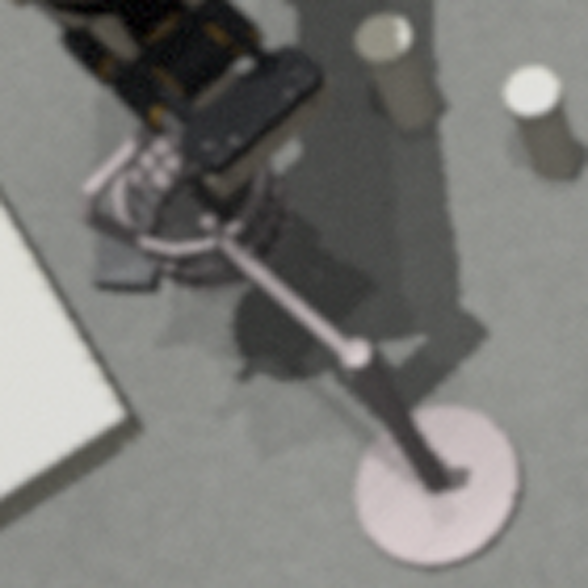

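```bash
python3 - <<'E'
from h import *
c=pickle.load(open("pics/w4.pkl","rb"))
for x,z in ((0,.006),(0,.23),(-.02,.21),(-.098,.21),(-.114,.232)):
    print(x,z,proj(c,np.r_[hk(x,0),z])[0].round(1))
im=cv2.imread("pics/w4.png")[150:400,360:560];cv2.imwrite("pics/w4c.png",cv2.resize(im,None,fx=2.4,fy=2.4,interpolation=cv2.INTER_CUBIC))
E
```

```text
0 0.006 [410.3 201. ]
0 0.23 [547.1 311. ]
-0.02 0.21 [492.6 293.5]
-0.098 0.21 [369.1 296.3]
-0.114 0.232 [350.6 317.5]
```

View pics/w4c.png

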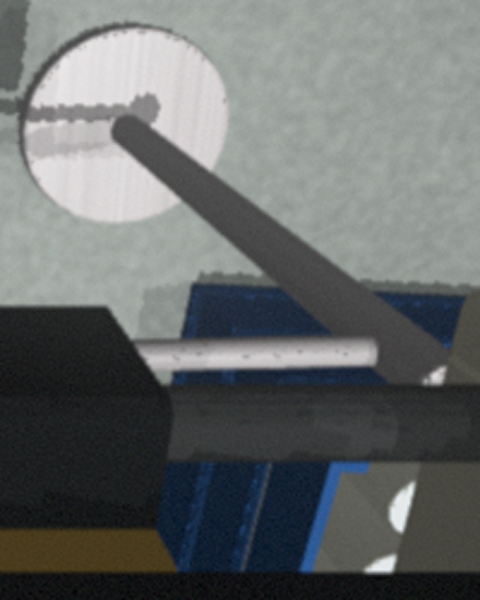

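```bash
python3 - <<'E'
from h import *
plan(np.r_[hk(-.155,.0245),.229],down(13.13))
plan(np.r_[hk(-.068,.0245),.229],down(13.13))
plan(np.r_[hk(-.068,.0245),.199],down(13.13))
E
```

```text
n 1 total d [-0.0004, 0.0161, 0.0214] w [0.02, -0.03, -1.51]
n 2 total d [0.0865, 0.0139, 0.0214] w [0.02, -0.03, -1.51]
n 3 total d [0.0865, 0.0138, 0.0514] w [0.02, -0.03, -1.51]
```

Call:
{"api": "play_rows", "payload": {
  "dp": [
    [0,0.008,0.01],
    [0,0.016,0.021],
    [0,0.016,0.021],
    [0,0.016,0.021],
    [0.006,0.016,0.021],
    [0.018,0.016,0.021],
    [0.034,0.016,0.021],
    [0.05,0.015,0.021],
    [0.066,0.014,0.021],
    [0.08,0.014,0.021],
    [0.0865,0.014,0.021],
    [0.0865,0.014,0.021]
  ],
  "angular": [
    [0,0,-1],
    [0,0,-1.5],
    [0,0,-1.5],
    [0,0,-1.5],
    [0,0,-1.5],
    [0,0,-1.5],
    [0,0,-1.5],
    [0,0,-1.5],
    [0,0,-1.5],
    [0,0,-1.5],
    [0,0,-1.5],
    [0,0,-1.5]
  ]
}}

```text
time_s: 9.4
tool_pos: [0.5285, -0.3937, 0.2284]
tool_rot: [0.993, 0.114, 0.0, -0.0]
contact_force: [-0.6, 1.0, -2.0]
width: 0.0088
```

```bash
python3 - <<'E'
from h import *
c=shoot("side","s5")
im=c["color"][100:220,300:420,::-1];cv2.imwrite("pics/s5c.png",cv2.resize(im,None,fx=5,fy=5,interpolation=cv2.INTER_CUBIC))
c=shoot("scene","c5")
im=c["color"][240:360,80:200,::-1];cv2.imwrite("pics/c5c.png",cv2.resize(im,None,fx=5,fy=5,interpolation=cv2.INTER_CUBIC))
p,R=pose();print(p)
c,s=np.cos(HA),np.sin(HA);d=p[:2]-HK;print("in hook",c*d[0]+s*d[1],-s*d[0]+c*d[1])
E
```

```text
[ 0.52685935 -0.39478379  0.22854553]
in hook -0.06948539401967249 0.023207306903121838
```

View pics/s5c.png

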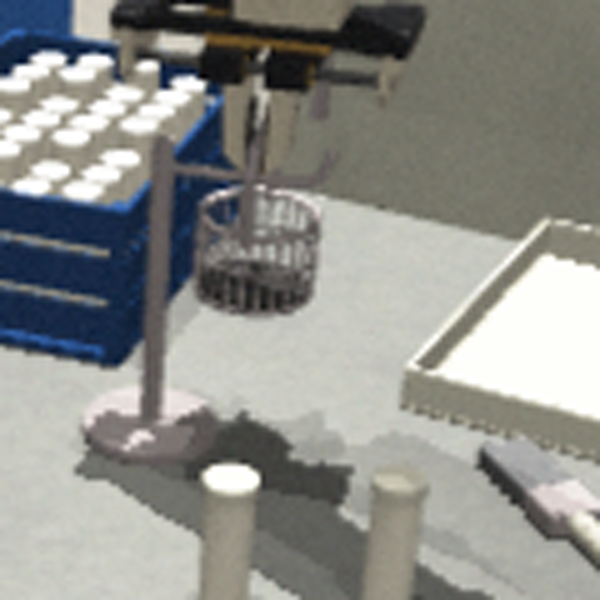

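View pics/c5c.png

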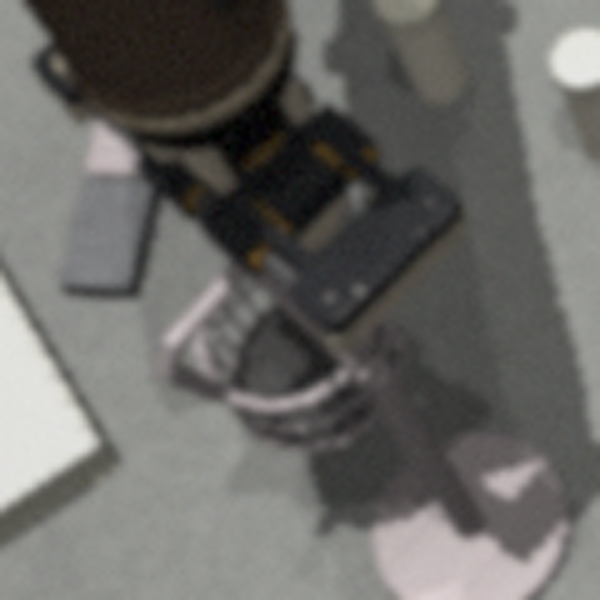

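Call:
{"api": "play_rows", "payload": {
  "dp": [
    [0,0,0.006],
    [0,0,0.012],
    [0,0,0.018],
    [0,0,0.023],
    [0,0,0.026],
    [0,0,0.028],
    [0,0,0.03],
    [0,0,0.03]
  ],
  "angular": [
    [0,0,0],
    [0,0,0],
    [0,0,0],
    [0,0,0],
    [0,0,0],
    [0,0,0],
    [0,0,0],
    [0,0,0]
  ]
}}

```text
time_s: 10.3
tool_pos: [0.5273, -0.3945, 0.1987]
tool_rot: [0.994, 0.114, 0.0, 0.0]
contact_force: [0.8, 0.3, -1.3]
width: 0.0086
```

Call:
{"api": "play_rows", "payload": {
  "dp": [
    [0,0,0.001],
    [0,0,0.002],
    [0,0,0.003],
    [0,0,0.003]
  ],
  "angular": [
    [0,0,0],
    [0,0,0],
    [0,0,0],
    [0,0,0]
  ]
}}

```text
time_s: 10.7
tool_pos: [0.5277, -0.3945, 0.197]
tool_rot: [0.994, 0.114, 0.001, 0.001]
contact_force: [-2.8, 2.2, 7.5]
width: 0.0089
```

```bash
python3 - <<'E'
from h import *
c=shoot("side","s6")
im=c["color"][120:200,310:410,::-1];cv2.imwrite("pics/s6c.png",cv2.resize(im,None,fx=7,fy=7,interpolation=cv2.INTER_CUBIC))
E
```

```text
(no output)
```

View pics/s6c.png

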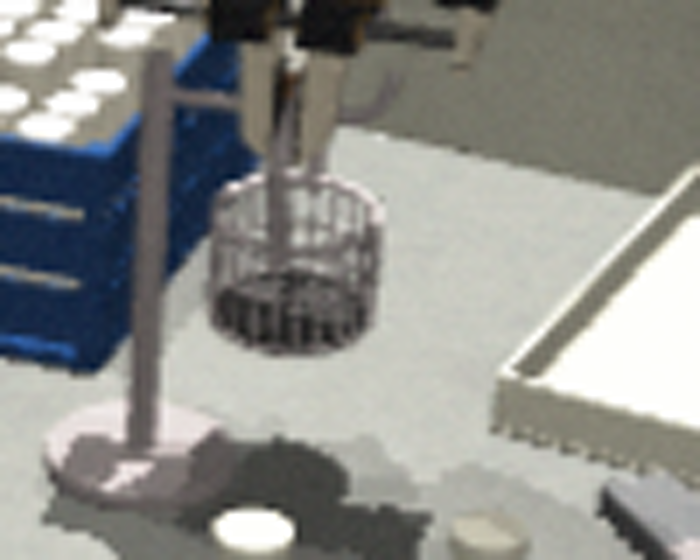

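Call:
{"api": "play_rows", "payload": {
  "dp": [
    [0,0,-0.001],
    [0,0,-0.001],
    [0,0,-0.001],
    [0,0,-0.001],
    [0,0,-0.001]
  ],
  "angular": [
    [0,0,0],
    [0,0,0],
    [0,0,0],
    [0,0,0],
    [0,0,0]
  ],
  "gripper": 0.35
}}

```text
time_s: 11.25
tool_pos: [0.5272, -0.3945, 0.1966]
tool_rot: [0.994, 0.114, -0.0, -0.0]
contact_force: [0.1, -0.9, 0.2]
width: 0.0323
```

```bash
python3 - <<'E'
from h import *
c=shoot("side","s7")
im=c["color"][120:200,310:410,::-1];cv2.imwrite("pics/s7c.png",cv2.resize(im,None,fx=7,fy=7,interpolation=cv2.INTER_CUBIC))
c=shoot("wrist","w7");print(bot.sense()["contact_force"])
E
```

```text
[-0.22690133  0.02133893  0.46162928]
```

View pics/s7c.png

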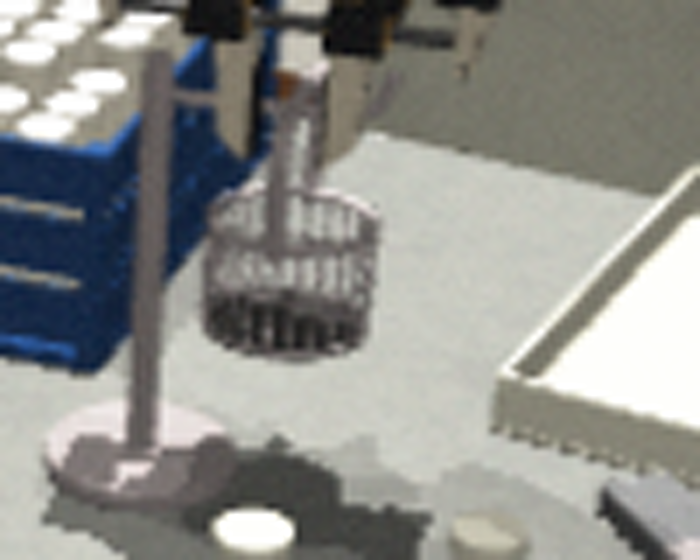

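View pics/w7.png

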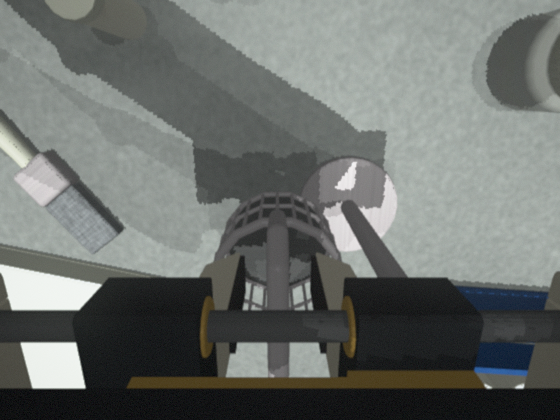

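```bash
cat >> h.py <<'E'
RK=np.array([.6035,.113]);RA=np.radians(80.96)
def rk(x,y):
    c,s=np.cos(RA),np.sin(RA);return RK+np.array([c*x-s*y,s*x+c*y])
def inrk(p):
    c,s=np.cos(RA),np.sin(RA);d=np.array(p)[:2]-RK;return np.array([c*d[0]+s*d[1],-s*d[0]+c*d[1],p[2]])
def tool(about_x=0,about_y=0):
    return down(80.96)*Rn.from_euler("xy",[about_x,about_y],degrees=True)
def rows(wps,R0=None,p0=None):
    "wps: list of (p,R) -> rows"
    if p0 is None:p0,R0=pose()
    dp=[R0.inv().apply(np.array(p)-p0).round(3).tolist() for p,R in wps];an=[np.degrees((R0.inv()*R).as_rotvec()).round(1).tolist() for p,R in wps]
    print(dp);print(an)
E
python3 - <<'E'
from h import *
print(bot.sense()["q"].round(2))
p,R=pose();up=p+[0,0,.12]
plan(np.r_[rk(-.008,.17),.20],tool(-45),up,R);print(rk(-.008,.17))
E
```

```text
[ 0.85  0.56 -0.45  1.49  0.25  1.15  0.58]
n 12 total d [0.0283, -0.5337, 0.1167] w [-39.51, 26.61, -64.23]
[0.4343546  0.13181044]
```

Call:
{"api": "play_rows", "payload": {
  "dp": [
    [0,0,-0.01],
    [0,0,-0.03],
    [0,0,-0.06],
    [0,0,-0.1],
    [0,0,-0.12],
    [0,0,-0.12],
    [0,0,-0.12]
  ],
  "angular": [
    [0,0,0],
    [0,0,0],
    [0,0,0],
    [0,0,0],
    [0,0,0],
    [0,0,0],
    [0,0,0]
  ]
}}

```text
time_s: 12.05
tool_pos: [0.5274, -0.3945, 0.3174]
tool_rot: [0.994, 0.114, 0.0, 0.0]
contact_force: [-0.4, 0.4, -0.4]
width: 0.0324
```

```bash
python3 - <<'E'
from h import *
c=shoot("side","s8")
im=c["color"][120:200,310:410,::-1];cv2.imwrite("pics/s8c.png",cv2.resize(im,None,fx=7,fy=7,interpolation=cv2.INTER_CUBIC))
p,R=pose();print(p)
d,w,n=plan(np.r_[rk(-.008,.17),.20],tool(-45))
t=np.r_[rk(-.008,.17),.30];T=tool(-45);from scipy.spatial.transform import Slerp
S=Slerp([0,1],Rn.concatenate([R,T]))
f=[.03,.1,.18,.27,.36,.45,.54,.63,.72,.8,.88,.95]
rows([(p+(t-p)*a,S(a)) for a in f])
E
```

```text
[ 0.52694961 -0.39437848  0.31628456]
n 12 total d [0.0286, -0.5335, 0.1165] w [-39.54, 26.62, -64.22]
[[0.001, -0.016, 0.0], [0.003, -0.053, 0.002], [0.005, -0.096, 0.003], [0.008, -0.144, 0.004], [0.01, -0.192, 0.006], [0.013, -0.24, 0.007], [0.015, -0.288, 0.009], [0.018, -0.336, 0.01], [0.021, -0.384, 0.012], [0.023, -0.427, 0.013], [0.025, -0.469, 0.014], [0.027, -0.507, 0.016]]
[[-1.2, 0.8, -1.9], [-4.0, 2.7, -6.4], [-7.1, 4.8, -11.6], [-10.7, 7.2, -17.3], [-14.2, 9.6, -23.1], [-17.8, 12.0, -28.9], [-21.4, 14.4, -34.7], [-24.9, 16.8, -40.5], [-28.5, 19.2, -46.2], [-31.6, 21.3, -51.4], [-34.8, 23.4, -56.5], [-37.6, 25.3, -61.0]]
```

View pics/s8c.png

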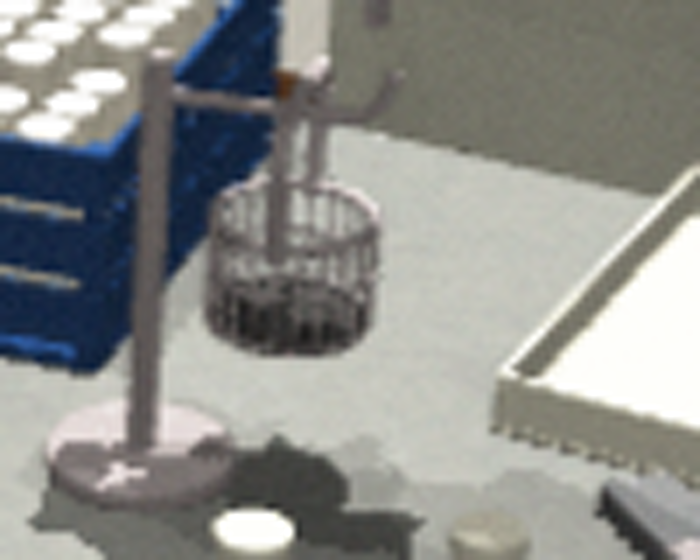

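The basket hangs freely from the hook by its bail, with the bail crossing the bar at crop (310,90). Next is the tray.

Call:
{"api": "play_rows", "payload": {
  "dp": [
    [0.001,-0.016,0.0],
    [0.003,-0.053,0.002],
    [0.005,-0.096,0.003],
    [0.008,-0.144,0.004],
    [0.01,-0.192,0.006],
    [0.013,-0.24,0.007],
    [0.015,-0.288,0.009],
    [0.018,-0.336,0.01],
    [0.021,-0.384,0.012],
    [0.023,-0.427,0.013],
    [0.025,-0.469,0.014],
    [0.027,-0.507,0.016]
  ],
  "angular": [
    [-1.2,0.8,-1.9],
    [-4.0,2.7,-6.4],
    [-7.1,4.8,-11.6],
    [-10.7,7.2,-17.3],
    [-14.2,9.6,-23.1],
    [-17.8,12.0,-28.9],
    [-21.4,14.4,-34.7],
    [-24.9,16.8,-40.5],
    [-28.5,19.2,-46.2],
    [-31.6,21.3,-51.4],
    [-34.8,23.4,-56.5],
    [-37.6,25.3,-61.0]
  ],
  "gripper": 0
}}

```text
time_s: 13.3
tool_pos: [0.4378, 0.1074, 0.2995]
tool_rot: [0.725, 0.583, 0.238, 0.28]
contact_force: [0.9, -0.1, 0.3]
width: 0.0003
```

```bash
python3 - <<'E'
from h import *
p,R=pose();print(p,bot.sense()["q"].round(2),bot.sense()["qvel"].round(2))
T=tool(-45);rows([(np.r_[rk(-.008,.17),z],T) for z in (.25,.2,.15,.1,.018)])
E
```

```text
[0.43777173 0.10735892 0.29948513] [ 0.72 -0.36 -1.15  2.33  0.35  0.38  0.56] [ 0.22 -0.5  -0.97  0.24  0.3  -0.55 -0.4 ]
[[0.022, -0.04, 0.031], [0.021, -0.074, 0.067], [0.02, -0.109, 0.104], [0.019, -0.143, 0.14], [0.018, -0.199, 0.2]]
[[-1.9, 1.2, -2.9], [-1.9, 1.2, -2.9], [-1.9, 1.2, -2.9], [-1.9, 1.2, -2.9], [-1.9, 1.2, -2.9]]
```

Call:
{"api": "play_rows", "payload": {
  "dp": [
    [0.01,-0.02,0.015],
    [0.02,-0.05,0.04],
    [0.021,-0.08,0.07],
    [0.02,-0.1,0.1],
    [0.02,-0.12,0.12],
    [0.02,-0.12,0.12]
  ],
  "angular": [
    [-1,1,-1],
    [-1,1.2,-3],
    [-1,1.2,-3],
    [-1,1.2,-3],
    [-1,1.2,-3],
    [-1,1.2,-3]
  ]
}}

```text
time_s: 13.9
tool_pos: [0.4211, 0.0939, 0.1775]
tool_rot: [0.715, 0.598, 0.215, 0.291]
contact_force: [0.1, -2.4, -0.5]
width: 0.0002
```

```bash
python3 - <<'E'
from h import *
p,R=pose();print(p,inrk(p),bot.sense()["q"].round(2),bot.sense()["qvel"].round(2),R.as_matrix()[:,2])
T=tool(-45);rows([(np.r_[rk(-.008,y),z],T) for y,z in ((.17,.1),(.16,.06),(.15,.018),(.135,.018),(.1147,.018))])
T=tool(-40);rows([(np.r_[rk(-.008,y),z],T) for y,z in ((.17,.1),(.16,.06),(.15,.018),(.135,.018),(.1147,.018))])
c=shoot("side","s9")
im=c["color"][180:330,200:400,::-1];cv2.imwrite("pics/s9c.png",cv2.resize(im,None,fx=4,fy=4,interpolation=cv2.INTER_CUBIC))
E
```

```text
[0.42114957 0.09386242 0.17745909] [-0.0475515   0.17707847  0.17745909] [ 0.24  0.24 -1.26  2.54  1.44  0.92 -0.77] [-1.1   1.56 -0.09  0.46  1.59  1.58 -2.18] [ 0.65647963 -0.15872828 -0.73745497]
[[0.043, -0.047, 0.06], [0.045, -0.067, 0.096], [0.047, -0.087, 0.134], [0.047, -0.076, 0.144], [0.048, -0.061, 0.157]]
[[-2.6, 3.1, 0.1], [-2.6, 3.1, 0.1], [-2.6, 3.1, 0.1], [-2.6, 3.1, 0.1], [-2.6, 3.1, 0.1]]
[[0.043, -0.047, 0.06], [0.045, -0.067, 0.096], [0.047, -0.087, 0.134], [0.047, -0.076, 0.144], [0.048, -0.061, 0.157]]
[[2.4, 3.1, 0.0], [2.4, 3.1, 0.0], [2.4, 3.1, 0.0], [2.4, 3.1, 0.0], [2.4, 3.1, 0.0]]
```

View pics/s9c.png

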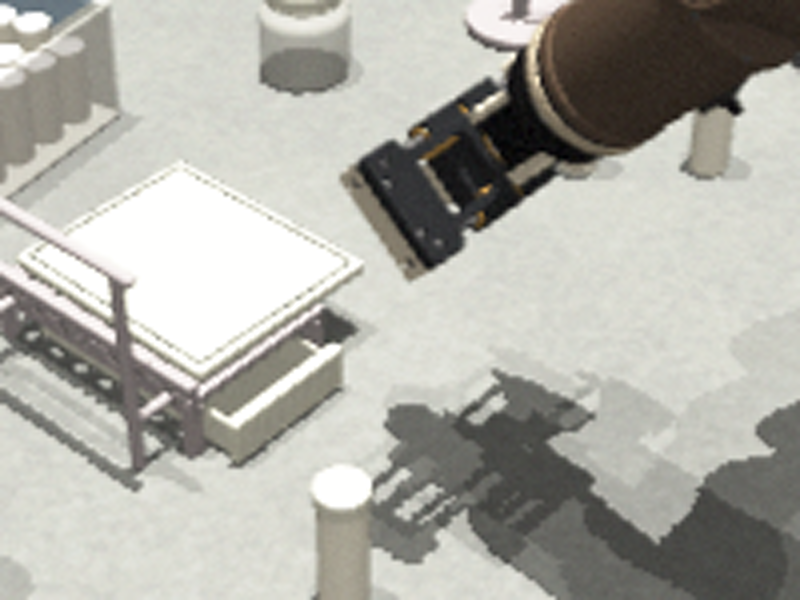

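```bash
python3 - <<'E'
from h import *
c=pickle.load(open("pics/s3.pkl","rb"));p=np.array([.5935,.1453,.1649]);R=down(-33.1)
for sx in (-1,1):
  for z in (0,-.03,-.035,-.04,-.045,-.05):
    print(sx,z,[((proj(c,p+R.apply([sx*.065,y,z]))[0]-[160,190]+.5)*5).round(0).tolist() for y in (-.037,-.0095,.0095,.037)])
E
```

```text
-1 0 [[362.0, 248.0], [414.0, 234.0], [450.0, 225.0], [500.0, 211.0]]
-1 -0.03 [[357.0, 199.0], [410.0, 185.0], [446.0, 176.0], [498.0, 162.0]]
-1 -0.035 [[357.0, 191.0], [410.0, 177.0], [446.0, 168.0], [497.0, 154.0]]
-1 -0.04 [[356.0, 183.0], [409.0, 169.0], [445.0, 159.0], [497.0, 146.0]]
-1 -0.045 [[355.0, 174.0], [408.0, 161.0], [444.0, 151.0], [496.0, 138.0]]
-1 -0.05 [[354.0, 166.0], [408.0, 152.0], [444.0, 143.0], [496.0, 129.0]]
1 0 [[284.0, 118.0], [332.0, 106.0], [365.0, 97.0], [413.0, 86.0]]
1 -0.03 [[278.0, 71.0], [328.0, 59.0], [361.0, 51.0], [409.0, 39.0]]
1 -0.035 [[277.0, 63.0], [327.0, 51.0], [360.0, 43.0], [408.0, 32.0]]
1 -0.04 [[277.0, 55.0], [326.0, 43.0], [360.0, 35.0], [408.0, 24.0]]
1 -0.045 [[276.0, 47.0], [325.0, 35.0], [359.0, 27.0], [407.0, 16.0]]
1 -0.05 [[275.0, 39.0], [324.0, 27.0], [358.0, 19.0], [407.0, 8.0]]
```

```bash
python3 - <<'E'
from h import *
p,R=pose();print(p,bot.sense()["q"].round(2),bot.sense()["qvel"].round(2))
from scipy.spatial.transform import Slerp
t=np.r_[rk(-.008,.165),.16];S=Slerp([0,1],Rn.concatenate([R,tool(0)]))
f=[.05,.15,.27,.4,.55,.7,.85,1]
rows([(p+(t-p)*a+np.r_[0,0,.04*np.sin(np.pi*a)],S(a)) for a in f])
E
```

```text
[0.42004455 0.09538458 0.16903253] [ 0.23  0.27 -1.26  2.54  1.45  0.93 -0.79] [ 0.11 -0.2   0.04 -0.06 -0.32 -0.29  0.53]
[[0.002, 0.004, -0.004], [0.005, 0.013, -0.012], [0.01, 0.021, -0.019], [0.014, 0.027, -0.023], [0.02, 0.028, -0.022], [0.026, 0.024, -0.015], [0.033, 0.015, -0.002], [0.039, 0.004, 0.014]]
[[2.1, 0.1, -0.1], [6.2, 0.4, -0.2], [11.2, 0.7, -0.4], [16.6, 1.0, -0.5], [22.8, 1.4, -0.7], [29.0, 1.8, -0.9], [35.3, 2.2, -1.1], [41.5, 2.6, -1.3]]
```

Call:
{"api": "play_rows", "payload": {
  "dp": [
    [0.002,0.004,-0.004],
    [0.005,0.013,-0.012],
    [0.01,0.021,-0.019],
    [0.014,0.027,-0.023],
    [0.02,0.028,-0.022],
    [0.026,0.024,-0.015],
    [0.033,0.015,-0.002],
    [0.039,0.004,0.014],
    [0.039,0.004,0.014],
    [0.039,0.004,0.014]
  ],
  "angular": [
    [2.1,0.1,-0.1],
    [6.2,0.4,-0.2],
    [11.2,0.7,-0.4],
    [16.6,1.0,-0.5],
    [22.8,1.4,-0.7],
    [29.0,1.8,-0.9],
    [35.3,2.2,-1.1],
    [41.5,2.6,-1.3],
    [41.5,2.6,-1.3],
    [41.5,2.6,-1.3]
  ]
}}

```text
time_s: 14.95
tool_pos: [0.4408, 0.1308, 0.169]
tool_rot: [0.76, 0.65, 0.002, 0.006]
contact_force: [-0.2, -0.7, 0.3]
width: 0.0007
```

```bash
python3 - <<'E'
from h import *
p,R=pose();print(p,inrk(p),bot.sense()["q"].round(2),bot.sense()["qvel"].round(2),R.as_matrix()[:,2])
T=tool(0);rows([(np.r_[rk(-.008,y),z],T) for y,z in ((.165,.12),(.16,.08),(.157,.04),(.155,.024),(.145,.024),(.135,.024),(.12,.024))])
E
```

```text
[0.44077071 0.13075322 0.16896788] [-0.00803597  0.16349747  0.16896788] [ 0.48  0.48 -1.17  1.98  0.53  1.03  0.47] [-0.   -0.07 -0.04  0.03  0.01  0.   -0.02] [ 0.0118638  -0.00644026 -0.99990888]
[[0.0, -0.002, 0.049], [0.0, 0.002, 0.089], [0.001, 0.005, 0.129], [0.001, 0.007, 0.145], [0.001, 0.017, 0.145], [0.001, 0.027, 0.145], [0.001, 0.042, 0.146]]
[[0.7, 0.3, 0.1], [0.7, 0.3, 0.1], [0.7, 0.3, 0.1], [0.7, 0.3, 0.1], [0.7, 0.3, 0.1], [0.7, 0.3, 0.1], [0.7, 0.3, 0.1]]
```

Call:
{"api": "play_rows", "payload": {
  "dp": [
    [0,-0.002,0.025],
    [0,0.0,0.065],
    [0.001,0.003,0.105],
    [0.001,0.005,0.135],
    [0.001,0.007,0.145],
    [0.001,0.007,0.145],
    [0.001,0.012,0.145],
    [0.001,0.018,0.145],
    [0.001,0.024,0.145],
    [0.001,0.03,0.145],
    [0.001,0.036,0.145],
    [0.001,0.036,0.145]
  ],
  "angular": [
    [0.7,0.3,0],
    [0.7,0.3,0],
    [0.7,0.3,0],
    [0.7,0.3,0],
    [0.7,0.3,0],
    [0.7,0.3,0],
    [0.7,0.3,0],
    [0.7,0.3,0],
    [0.7,0.3,0],
    [0.7,0.3,0],
    [0.7,0.3,0],
    [0.7,0.3,0]
  ]
}}

```text
time_s: 16.15
tool_pos: [0.4793, 0.1241, 0.0245]
tool_rot: [0.76, 0.649, -0.0, 0.001]
contact_force: [-1.1, 0.1, 0.1]
width: 0.0001
```

```bash
python3 - <<'E'
from h import *
p,R=pose();print(p,inrk(p),bot.sense()["q"].round(2))
c=shoot("side","s10")
im=c["color"][200:320,190:350,::-1];cv2.imwrite("pics/s10c.png",cv2.resize(im,None,fx=5,fy=5,interpolation=cv2.INTER_CUBIC))
E
```

```text
[0.47931031 0.12411692 0.02445838] [-0.00853434  0.12439385  0.02445838] [ 0.3   0.71 -0.94  2.04  0.8   0.82  0.3 ]
```

View pics/s10c.png

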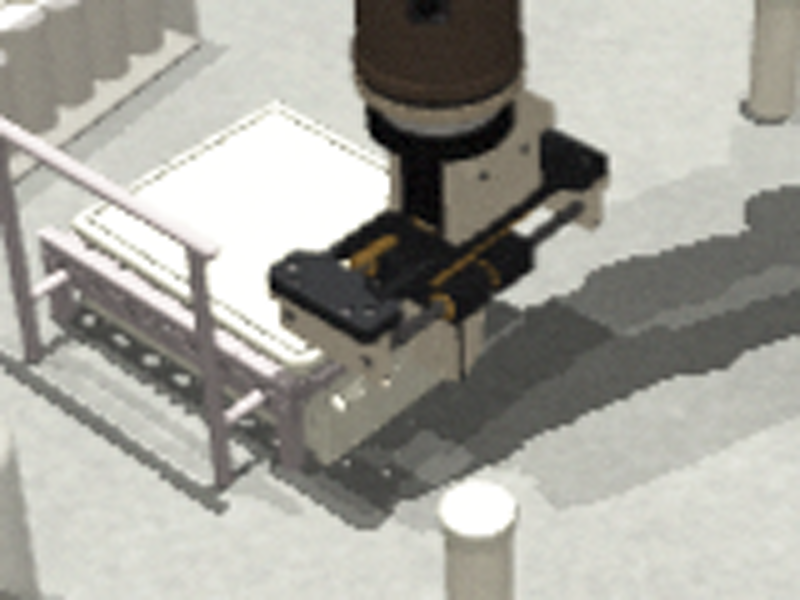

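Call:
{"api": "play_rows", "payload": {
  "dp": [
    [0,0.002,0],
    [0,0.004,0],
    [0,0.006,0],
    [0,0.008,0],
    [0,0.009,0],
    [0,0.009,0]
  ],
  "angular": [
    [0,0,0],
    [0,0,0],
    [0,0,0],
    [0,0,0],
    [0,0,0],
    [0,0,0]
  ]
}}

```text
time_s: 16.8
tool_pos: [0.4852, 0.123, 0.0242]
tool_rot: [0.76, 0.65, -0.002, 0.0]
contact_force: [-7.0, 0.1, 5.3]
width: 0.0005
```

```bash
python3 - <<'E'
from h import *
p,R=pose();print(p,inrk(p),bot.sense()["contact_force"])
E
```

```text
[0.48523848 0.12304861 0.0242076 ] [-0.00865792  0.11837146  0.0242076 ] [-6.99408654  0.10168635  5.319395  ]
```

Call:
{"api": "play_rows", "payload": {
  "dp": [
    [0,0.001,0],
    [0,0.003,0],
    [0,0.003,0]
  ],
  "angular": [
    [0,0,0],
    [0,0,0],
    [0,0,0]
  ]
}}

```text
time_s: 17.1
tool_pos: [0.4853, 0.123, 0.0241]
tool_rot: [0.759, 0.651, -0.004, -0.001]
contact_force: [-17.9, 2.2, 13.0]
width: 0.0005
```

```bash
python3 - <<'E'
from h import *
p,R=pose();print(p,inrk(p),bot.sense()["contact_force"])
E
```

```text
[0.48532059 0.12303224 0.02410627] [-0.00866119  0.1182878   0.02410627] [-17.85136037   2.24521583  12.98755144]
```

```bash
python3 - <<'E'
from h import *
p,R=pose()
T=tool(0);rows([(np.r_[rk(x,y),z],T) for x,y,z in ((-.008,.13,.024),(-.008,.145,.05),(-.01,.15,.09),(-.02,.14,.135),(-.035,.12,.175),(-.05,.1,.21),(-.065,.07,.245),(-.08,.04,.28),(-.09,.01,.31),(-.1,0.,.32),(-.1,0,.32))])
E
```

```text
[[0.001, -0.012, 0.0], [0.001, -0.027, -0.026], [-0.001, -0.032, -0.066], [-0.012, -0.022, -0.111], [-0.027, -0.003, -0.151], [-0.042, 0.017, -0.186], [-0.057, 0.047, -0.221], [-0.073, 0.076, -0.256], [-0.083, 0.106, -0.286], [-0.093, 0.116, -0.296], [-0.093, 0.116, -0.296]]
[[-0.3, 0.2, 0.2], [-0.3, 0.2, 0.2], [-0.3, 0.2, 0.2], [-0.3, 0.2, 0.2], [-0.3, 0.2, 0.2], [-0.3, 0.2, 0.2], [-0.3, 0.2, 0.2], [-0.3, 0.2, 0.2], [-0.3, 0.2, 0.2], [-0.3, 0.2, 0.2], [-0.3, 0.2, 0.2]]
```

Call:
{"api": "play_rows", "payload": {
  "dp": [
    [0.001,-0.012,0.0],
    [0.001,-0.027,-0.026],
    [-0.001,-0.032,-0.066],
    [-0.012,-0.022,-0.111],
    [-0.027,-0.003,-0.151],
    [-0.042,0.017,-0.186],
    [-0.057,0.047,-0.221],
    [-0.073,0.076,-0.256],
    [-0.083,0.106,-0.286],
    [-0.093,0.116,-0.296],
    [-0.093,0.116,-0.296],
    [-0.093,0.116,-0.296]
  ],
  "angular": [
    [0,0,0],
    [0,0,0],
    [0,0,0],
    [0,0,0],
    [0,0,0],
    [0,0,0],
    [0,0,0],
    [0,0,0],
    [0,0,0],
    [0,0,0],
    [0,0,0],
    [0,0,0]
  ],
  "gripper": 0.45
}}

```text
time_s: 18.3
tool_pos: [0.5895, 0.0137, 0.32]
tool_rot: [0.76, 0.65, -0.001, 0.001]
contact_force: [-1.0, -0.6, -0.7]
width: 0.0413
```

```bash
python3 - <<'E'
from h import *
p,R=pose();print(p,inrk(p),bot.sense()["q"].round(2),bot.sense()["width"])
c=shoot("wrist","w11");c=shoot("side","s11")
im=c["color"][200:320,190:350,::-1];cv2.imwrite("pics/s11c.png",cv2.resize(im,None,fx=5,fy=5,interpolation=cv2.INTER_CUBIC))
E
```

```text
[0.58947384 0.01366025 0.31998611] [-0.10030969 -0.00175672  0.31998611] [ 0.6   0.55 -1.14  1.46  0.5   1.46  0.87] 0.04134812270627123
```

View pics/w11.png

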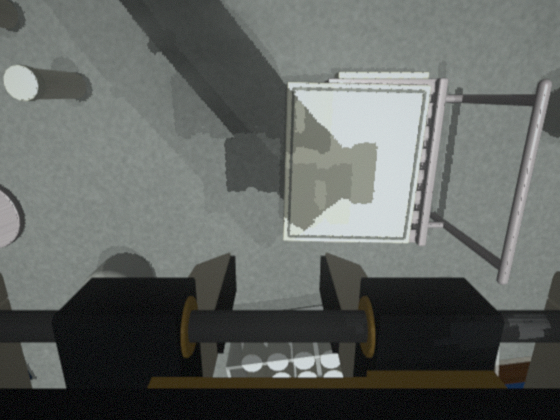

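View pics/s11c.png

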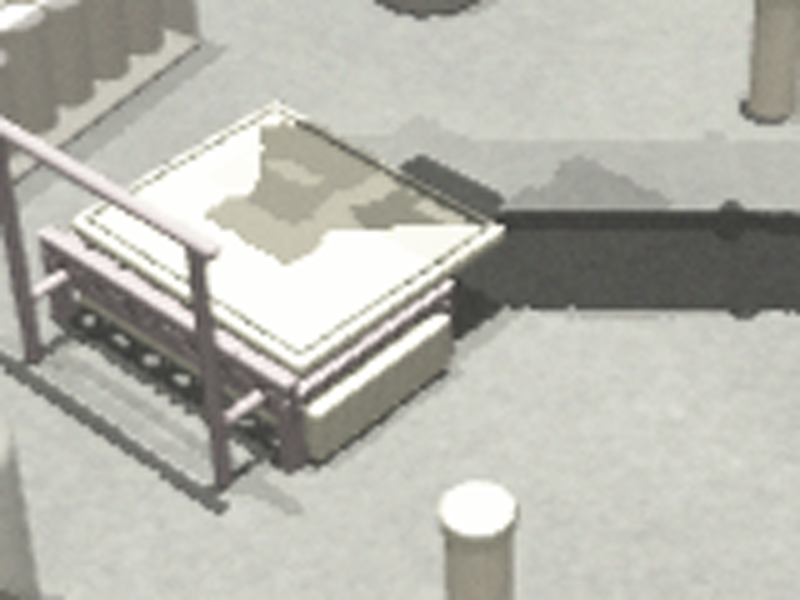

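```bash
python3 - <<'E'
from h import *
im=cv2.imread("pics/w11.png")[60:290,270:560];cv2.imwrite("pics/w11c.png",cv2.resize(im,None,fx=2.6,fy=2.6,interpolation=cv2.INTER_CUBIC))
E
```

```text
(no output)
```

View pics/w11c.png

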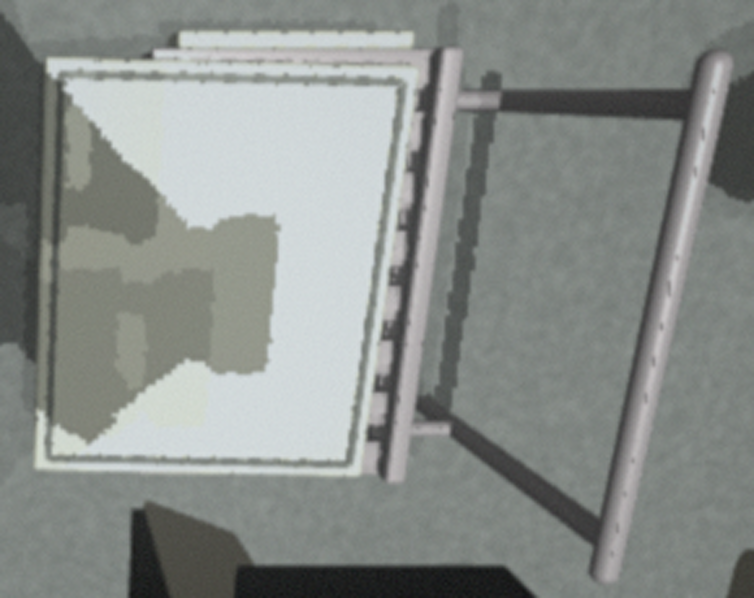

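```bash
cat > fit3.py <<'E'
exec(open("fit.py").read().split("# rough")[0])
W=pickle.load(open("pics/w2.pkl","rb"));X=pickle.load(open("pics/w11.pkl","rb"))
C=lambda p:A(p,2.5,(125,50));D=lambda p:A(p,2.6,(270,60))
obs=obs[:4]
obs+=[(W,C((460,34)),(118,-95,165)),(W,C((33,271)),(118,95,165)),(W,C((487,118)),(80,-100,62)),(W,C((145,304)),(80,100,62))]*2
obs+=[(X,D((715,52)),(118,95,165)),(X,D((605,580)),(118,-95,165)),(X,D((440,48)),(75,100,62)),(X,D((463,48)),(85,100,62)),(X,D((385,480)),(75,-100,62)),(X,D((405,482)),(85,-100,62))]*2
r,e=fit(obs,0,[.6026,.114,1.41]);print("rack",r.round(4),np.degrees(r[2]));print(e.tolist())
lo=[(W,C((497,163)),(80,-95,10)),(W,C((612,425)),(-80,-95,10)),(W,C((310,560)),(-80,95,10))]
lo+=[(X,D((50,58)),(-80,95,10)),(X,D((418,66)),(80,95,10)),(X,D((36,468)),(-80,-95,10)),(X,D((362,474)),(80,-95,10))]
ld,e=fit(lo,.05,r);print("lid",ld.round(4),np.degrees(ld[2]));print(e.tolist())
c,s=np.cos(r[2]),np.sin(r[2]);d=ld[:2]-r[:2];print("lid in rack",c*d[0]+s*d[1],-s*d[0]+c*d[1])
# only X
ro,e=fit(obs[-6:],0,r);l2,e2=fit(lo[3:],.05,r);print("X only",ro,l2,np.degrees(ro[2]),np.degrees(l2[2]),e.tolist(),e2.tolist())
d=l2[:2]-ro[:2];c,s=np.cos(ro[2]),np.sin(ro[2]);print("lid in rack",c*d[0]+s*d[1],-s*d[0]+c*d[1])
E
python3 fit3.py
```

```text
rack [0.6036 0.1127 1.4209] 81.41425106870757
[[-1.7, -0.9], [0.7, 2.7], [-0.4, -1.1], [3.0, 0.5], [0.7, -1.1], [-0.4, 0.4], [0.2, 0.1], [-2.0, 1.1], [0.7, -1.1], [-0.4, 0.4], [0.2, 0.1], [-2.0, 1.1], [-0.2, -1.2], [-1.2, 1.0], [0.3, -0.3], [0.6, -0.4], [0.2, 2.0], [0.5, 1.2], [-0.2, -1.2], [-1.2, 1.0], [0.3, -0.3], [0.6, -0.4], [0.2, 2.0], [0.5, 1.2]]
lid [0.6014 0.0995 1.3935] 79.8391006660616
[[-0.5, -4.7], [1.4, 0.1], [-1.6, 1.3], [-1.6, -0.7], [1.8, -0.3], [-0.9, 1.1], [0.0, 1.6]]
lid in rack -0.013404622535625951 0.00018563923164896913
X only [0.60360666 0.11268687 1.42251553] [0.60137114 0.09976897 1.39515385] 81.50413638892253 79.93642763558698 [[-0.4, -1.5], [-1.0, 0.9], [0.1, -0.4], [0.4, -0.5], [0.4, 2.0], [0.6, 1.2]] [[-1.5, -0.7], [1.9, -0.6], [-0.5, 1.1], [0.4, 1.4]]
lid in rack -0.01310641532403677 0.0003025238184841859
```

```bash
sed -i 's/^RK=.*/RK=np.array([.6036,.1127]);RA=np.radians(81.4)/; s/down(80.96)/down(81.4)/' h.py
python3 - <<'E'
from h import *
rows([(np.r_[rk(-.1-.035*a,0),.32-.07*a],tool(0,30*a)) for a in (.1,.25,.45,.65,.85,1,1)])
E
```

```text
[[-0.004, -0.0, 0.007], [-0.009, -0.0, 0.017], [-0.016, -0.0, 0.031], [-0.023, -0.0, 0.045], [-0.03, 0.0, 0.059], [-0.035, 0.0, 0.07], [-0.035, 0.0, 0.07]]
[[-0.0, 3.2, -0.2], [-0.0, 7.7, -0.2], [-0.0, 13.7, -0.3], [0.0, 19.7, -0.3], [0.0, 25.7, -0.3], [0.0, 30.2, -0.3], [0.0, 30.2, -0.3]]
```

Call:
{"api": "play_rows", "payload": {
  "dp": [
    [-0.004,0,0.007],
    [-0.009,0,0.017],
    [-0.016,0,0.031],
    [-0.023,0,0.045],
    [-0.03,0.0,0.059],
    [-0.035,0.0,0.07],
    [-0.035,0.0,0.07],
    [-0.035,0.0,0.07]
  ],
  "angular": [
    [0,3.2,0],
    [0,7.7,0],
    [0,13.7,0],
    [0.0,19.7,0],
    [0.0,25.7,0],
    [0.0,30.2,0],
    [0.0,30.2,0],
    [0.0,30.2,0]
  ]
}}

```text
time_s: 19.2
tool_pos: [0.5839, -0.0207, 0.2507]
tool_rot: [0.734, 0.628, 0.197, -0.169]
contact_force: [1.0, 0.6, 0.4]
width: 0.0415
```

```bash
python3 - <<'E'
from h import *
p,R=pose();print(inrk(p),bot.sense()["q"].round(2),bot.sense()["qvel"].round(2),(R.inv()*tool(0,30)).as_rotvec(degrees=True))
E
```

```text
[-0.13487869 -0.00046498  0.2506993 ] [ 1.01  0.71 -1.23  1.63  0.18  1.1   1.27] [-0.03 -0.03 -0.03 -0.02 -0.    0.   -0.  ] [ 0.11905791 -0.0275704  -0.2953524 ]
```

```bash
python3 - <<'E'
from h import *
rows([(np.r_[rk(-.135-.005*a,0),.25-.13*a],tool(0,30+15*a)) for a in (.1,.3,.5,.7,.9,1,1)])
E
```

```text
[[-0.007, -0.0, 0.012], [-0.021, -0.0, 0.034], [-0.035, -0.0, 0.056], [-0.049, -0.0, 0.078], [-0.063, -0.0, 0.1], [-0.07, -0.0, 0.111], [-0.07, -0.0, 0.111]]
[[0.1, 1.5, -0.3], [0.1, 4.5, -0.3], [0.1, 7.5, -0.3], [0.1, 10.5, -0.3], [0.2, 13.5, -0.3], [0.2, 15.0, -0.3], [0.2, 15.0, -0.3]]
```

Call:
{"api": "play_rows", "payload": {
  "dp": [
    [-0.007,0,0.012],
    [-0.021,0,0.034],
    [-0.035,0,0.056],
    [-0.049,0,0.078],
    [-0.063,0,0.1],
    [-0.07,0,0.111],
    [-0.07,0,0.111],
    [-0.07,0,0.111]
  ],
  "angular": [
    [0,1.5,-0.3],
    [0,4.5,-0.3],
    [0,7.5,-0.3],
    [0,10.5,-0.3],
    [0,13.5,-0.3],
    [0,15,-0.3],
    [0,15,-0.3],
    [0,15,-0.3]
  ]
}}

```text
time_s: 20.0
tool_pos: [0.5843, -0.0249, 0.1208]
tool_rot: [0.7, 0.603, 0.292, -0.248]
contact_force: [0.3, 0.5, 0.3]
width: 0.0413
```

```bash
python3 - <<'E'
from h import *
p,R=pose();print(inrk(p),bot.sense()["q"].round(2),bot.sense()["qvel"].round(2),(R.inv()*tool(0,45)).as_rotvec(degrees=True))
c=shoot("wrist","w12");c=shoot("side","s12")
im=c["color"][150:330,190:430,::-1];cv2.imwrite("pics/s12c.png",cv2.resize(im,None,fx=3.3,fy=3.3,interpolation=cv2.INTER_CUBIC))
c=shoot("scene","c12")
im=c["color"][130:310,200:440,::-1];cv2.imwrite("pics/c12c.png",cv2.resize(im,None,fx=3.3,fy=3.3,interpolation=cv2.INTER_CUBIC))
E
```

```text
[-0.1389239  -0.00148598  0.12081199] [ 1.09  1.03 -1.21  1.74  0.19  0.88  1.46] [-0.   -0.03 -0.02 -0.01 -0.01  0.    0.  ] [ 0.19430988 -0.07829908  0.19973134]
```

View pics/s12c.png

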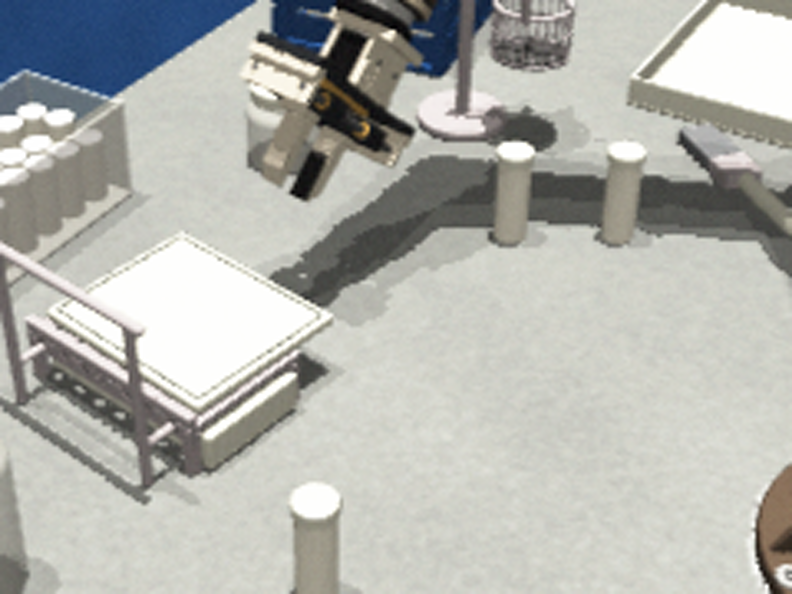

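View pics/c12c.png

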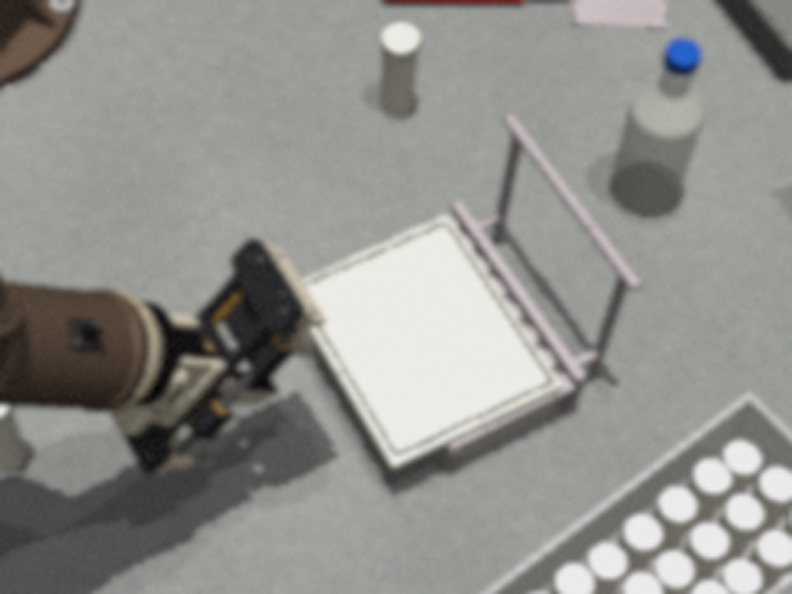

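View pics/w12.png

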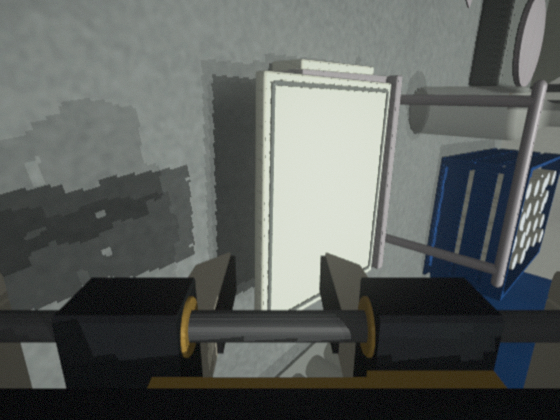

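```bash
cat >> h.py <<'E'
S2=np.sqrt(.5)
def lidC(al):
    a=np.radians(al);D=np.array([.075-.010*np.sin(a),.05]);return D+.16*np.array([-np.cos(a),np.sin(a)])
E
python3 - <<'E'
from h import *
p,R=pose();print(inrk(p))
q=inrk(p)
rows([(np.r_[rk(q[0]+(-.072-q[0])*a,0),q[2]+(.0526-q[2])*a],tool(0,45)) for a in (.1,.3,.5,.7,.85,1,1)])
E
```

```text
[-0.13938555 -0.00192285  0.12151016]
[[-0.0, -0.002, 0.01], [-0.0, -0.002, 0.029], [-0.001, -0.002, 0.048], [-0.001, -0.002, 0.067], [-0.001, -0.002, 0.082], [-0.001, -0.002, 0.096], [-0.001, -0.002, 0.096]]
[[0.3, -0.0, 0.3], [0.3, -0.0, 0.3], [0.3, -0.0, 0.3], [0.3, -0.0, 0.3], [0.3, -0.0, 0.3], [0.3, -0.0, 0.3], [0.3, -0.0, 0.3]]
```

Call:
{"api": "play_rows", "payload": {
  "dp": [
    [0,-0.002,0.01],
    [0,-0.002,0.029],
    [0,-0.002,0.048],
    [-0.001,-0.002,0.067],
    [-0.001,-0.002,0.082],
    [-0.001,-0.002,0.092],
    [-0.001,-0.002,0.096],
    [-0.001,-0.002,0.096]
  ],
  "angular": [
    [0,0,0],
    [0,0,0],
    [0,0,0],
    [0,0,0],
    [0,0,0],
    [0,0,0],
    [0,0,0],
    [0,0,0]
  ]
}}

```text
time_s: 20.95
tool_pos: [0.5923, 0.0407, 0.0511]
tool_rot: [0.7, 0.602, 0.292, -0.248]
contact_force: [-1.0, -0.0, 0.4]
width: 0.0412
```

```bash
python3 - <<'E'
from h import *
p,R=pose();print(inrk(p),bot.sense()["q"].round(2),bot.sense()["contact_force"].round(1),(R.inv()*tool(0,45)).as_rotvec(degrees=True))
c=shoot("wrist","w13");c=shoot("side","s13")
im=c["color"][180:310,200:350,::-1];cv2.imwrite("pics/s13c.png",cv2.resize(im,None,fx=5,fy=4.6,interpolation=cv2.INTER_CUBIC))
E
```

```text
[-0.07284303  0.00040541  0.05114933] [ 0.97  1.09 -1.14  1.81  0.24  0.69  1.41] [-1.  -0.   0.4] [ 0.20283767 -0.06908994  0.10756428]
```

View pics/s13c.png

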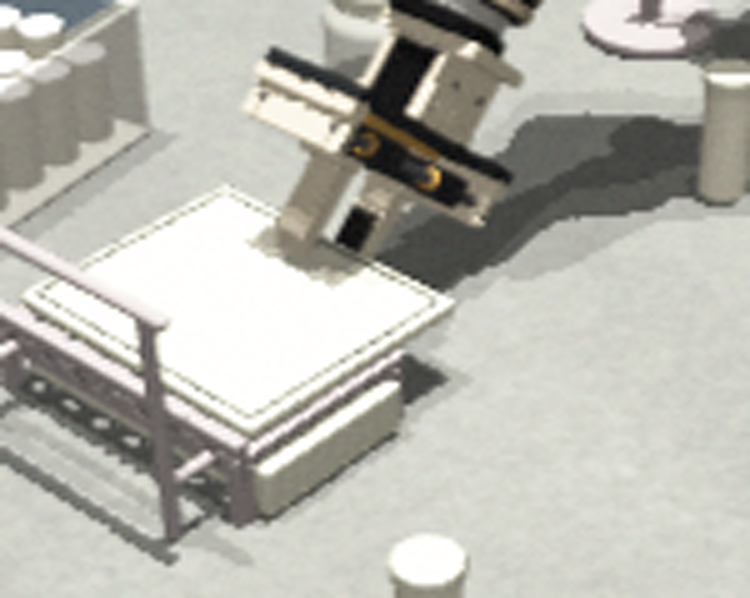

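View pics/w13.png

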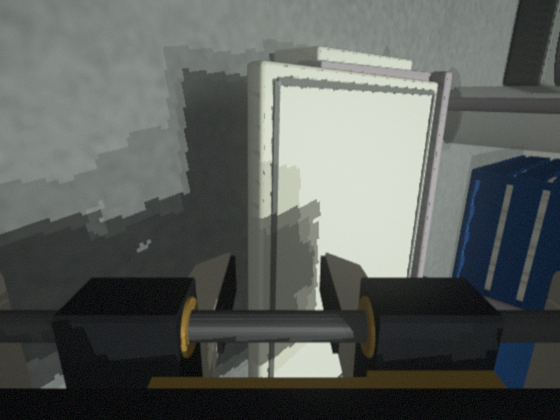

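```bash
python3 - <<'E'
from h import *
xt=np.array([S2,S2]);zt=np.array([S2,-S2])
def tcp(al,s): 
    q=lidC(al)+.0207*xt+s*zt;return np.r_[rk(q[0],0),q[1]]
L=[(tcp(a,s),tool(0,45)) for a,s in ((-1.5,.012),(0,.012),(2,.012),(5,.012),(8,.0125),(12,.013),(16,.0135),(20,.014),(25,.0145),(30,.015),(35,.016),(39.4,.016))]
for p,_ in L: print(inrk(p).round(4))
rows(L)
E
```

```text
[-0.0616  0.      0.052 ]
[-0.0619 -0.      0.0562]
[-0.0621  0.      0.0617]
[-0.0621 -0.      0.0701]
[-0.0614 -0.      0.0781]
[-0.0598  0.      0.0887]
[-0.0574  0.      0.0992]
[-0.0542  0.      0.1095]
[-0.0493 -0.      0.122 ]
[-0.0433 -0.      0.134 ]
[-0.0358 -0.      0.1451]
[-0.029  -0.      0.1549]
[[0.009, -0.0, 0.008], [0.012, -0.0, 0.005], [0.015, -0.0, 0.001], [0.021, -0.0, -0.005], [0.027, -0.0, -0.01], [0.036, -0.0, -0.016], [0.045, -0.0, -0.022], [0.055, 0.0, -0.027], [0.067, 0.0, -0.033], [0.08, 0.0, -0.037], [0.093, 0.0, -0.039], [0.105, 0.0, -0.041]]
[[0.3, -0.1, 0.1], [0.3, -0.1, 0.1], [0.3, -0.1, 0.1], [0.3, -0.1, 0.1], [0.3, -0.1, 0.1], [0.3, -0.1, 0.1], [0.3, -0.1, 0.1], [0.3, -0.1, 0.1], [0.3, -0.1, 0.1], [0.3, -0.1, 0.1], [0.3, -0.1, 0.1], [0.3, -0.1, 0.1]]
```

Call:
{"api": "play_rows", "payload": {
  "dp": [
    [0.004,0,0.004],
    [0.009,0,0.007],
    [0.012,0,0.005],
    [0.015,0,0.001],
    [0.021,0,-0.005],
    [0.027,0,-0.01],
    [0.027,0,-0.01]
  ],
  "angular": [
    [0,0,0],
    [0,0,0],
    [0,0,0],
    [0,0,0],
    [0,0,0],
    [0,0,0],
    [0,0,0]
  ]
}}

```text
time_s: 21.75
tool_pos: [0.5948, 0.0522, 0.0789]
tool_rot: [0.7, 0.602, 0.293, -0.248]
contact_force: [-0.0, -0.3, -1.4]
width: 0.0414
```

```bash
python3 - <<'E'
from h import *
p,R=pose();print(inrk(p),bot.sense()["contact_force"].round(1),(R.inv()*tool(0,45)).as_rotvec(degrees=True))
c=shoot("wrist","w14");c=shoot("side","s14")
im=c["color"][180:310,200:350,::-1];cv2.imwrite("pics/s14c.png",cv2.resize(im,None,fx=5,fy=4.6,interpolation=cv2.INTER_CUBIC))
E
```

```text
[-0.06113569 -0.00036698  0.07891552] [-0.  -0.3 -1.4] [ 0.32184955 -0.07915153  0.14659326]
```

View pics/s14c.png

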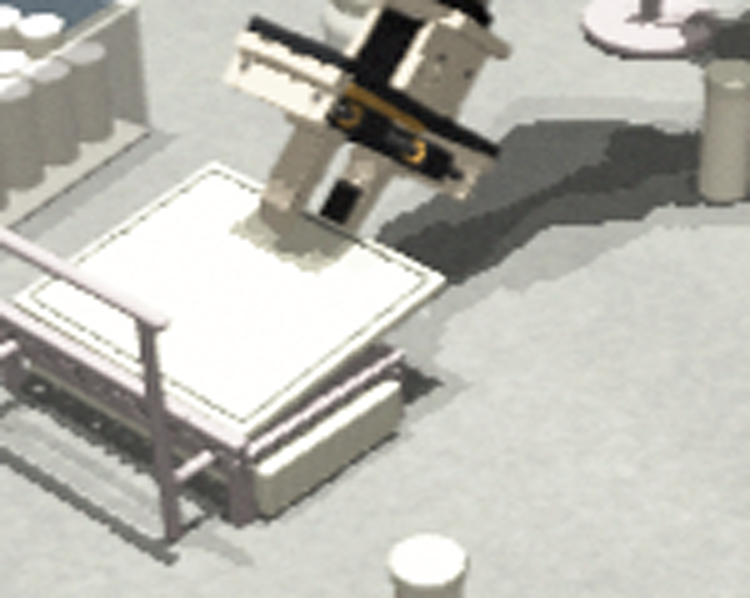

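View pics/w14.png

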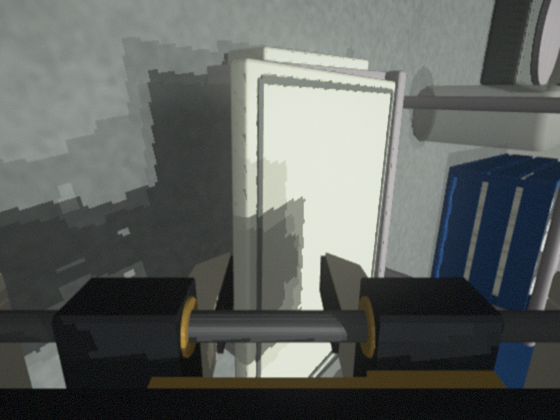

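```bash
python3 - <<'E'
from h import *
xt=np.array([S2,S2]);zt=np.array([S2,-S2])
def tcp(al,s): 
    q=lidC(al)+.0207*xt+s*zt;return np.r_[rk(q[0],0),q[1]]
rows([(tcp(a,s),tool(0,45)) for a,s in ((10,.0125),(13,.013),(17,.0135),(21,.014),(26,.0145),(30,.015),(34,.0155),(37,.016),(39.4,.016))])
E
```

```text
[[0.005, 0.0, -0.004], [0.011, 0.0, -0.008], [0.021, 0.0, -0.014], [0.03, 0.0, -0.019], [0.043, 0.0, -0.024], [0.053, 0.0, -0.027], [0.063, 0.0, -0.029], [0.071, 0.0, -0.031], [0.078, 0.0, -0.032]]
[[0.3, -0.1, 0.1], [0.3, -0.1, 0.1], [0.3, -0.1, 0.1], [0.3, -0.1, 0.1], [0.3, -0.1, 0.1], [0.3, -0.1, 0.1], [0.3, -0.1, 0.1], [0.3, -0.1, 0.1], [0.3, -0.1, 0.1]]
```

Call:
{"api": "play_rows", "payload": {
  "dp": [
    [0.005,0,-0.004],
    [0.011,0,-0.008],
    [0.021,0,-0.014],
    [0.03,0,-0.019],
    [0.043,0,-0.024],
    [0.053,0,-0.027],
    [0.063,0,-0.029],
    [0.071,0,-0.031],
    [0.078,0,-0.032],
    [0.078,0,-0.032],
    [0.078,0,-0.032]
  ],
  "angular": [
    [0,0,0],
    [0,0,0],
    [0,0,0],
    [0,0,0],
    [0,0,0],
    [0,0,0],
    [0,0,0],
    [0,0,0],
    [0,0,0],
    [0,0,0],
    [0,0,0]
  ]
}}

```text
time_s: 22.95
tool_pos: [0.5986, 0.0842, 0.1548]
tool_rot: [0.7, 0.602, 0.292, -0.248]
contact_force: [0.2, -0.9, -1.0]
width: 0.0412
```

```bash
python3 - <<'E'
from h import *
p,R=pose();print(inrk(p),bot.sense()["contact_force"].round(1),bot.sense()["q"].round(2),(R.inv()*tool(0,45)).as_rotvec(degrees=True))
c=shoot("wrist","w15");c=shoot("side","s15")
im=c["color"][160:310,200:350,::-1];cv2.imwrite("pics/s15c.png",cv2.resize(im,None,fx=4,fy=4,interpolation=cv2.INTER_CUBIC))
E
```

```text
[-0.02896955  0.00071349  0.1547936 ] [ 0.2 -0.9 -1. ] [ 0.94  0.93 -1.21  1.79  0.11  0.75  1.35] [ 0.20891165 -0.0517737   0.07002425]
```

View pics/s15c.png

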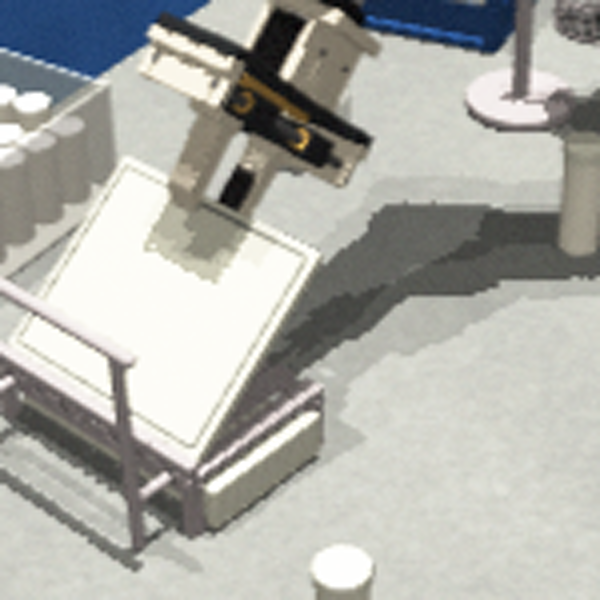

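View pics/w15.png

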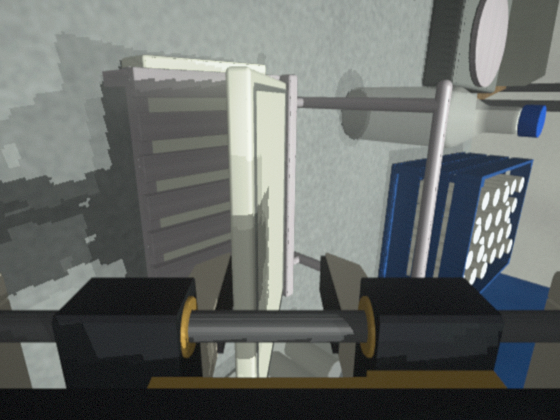

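Lid is nearly parallel to the fingers, and its edge sits between them. Now I'll grip it.

Call:
{"api": "play_rows", "payload": {
  "dp": [
    [0,0,0],
    [0,0,0],
    [0,0,0],
    [0,0,0],
    [0,0,0],
    [0,0,0]
  ],
  "angular": [
    [0,0,0],
    [0,0,0],
    [0,0,0],
    [0,0,0],
    [0,0,0],
    [0,0,0]
  ],
  "gripper": 0
}}

```text
time_s: 23.65
tool_pos: [0.5987, 0.0843, 0.1551]
tool_rot: [0.7, 0.602, 0.292, -0.248]
contact_force: [0.9, -0.5, -0.1]
width: 0.0097
```

```bash
python3 - <<'E'
from h import *
p,R=pose();print(inrk(p),bot.sense()["contact_force"].round(1),bot.sense()["width"],(R.inv()*tool(0,45)).as_rotvec(degrees=True))
c=shoot("wrist","w16");c=shoot("side","s16")
im=c["color"][160:310,200:350,::-1];cv2.imwrite("pics/s16c.png",cv2.resize(im,None,fx=4,fy=4,interpolation=cv2.INTER_CUBIC))
E
```

```text
[-0.02885388  0.00056847  0.15511458] [ 0.9 -0.5 -0.1] 0.009663286731474159 [ 0.22808561 -0.07776908  0.0666366 ]
```

View pics/s16c.png

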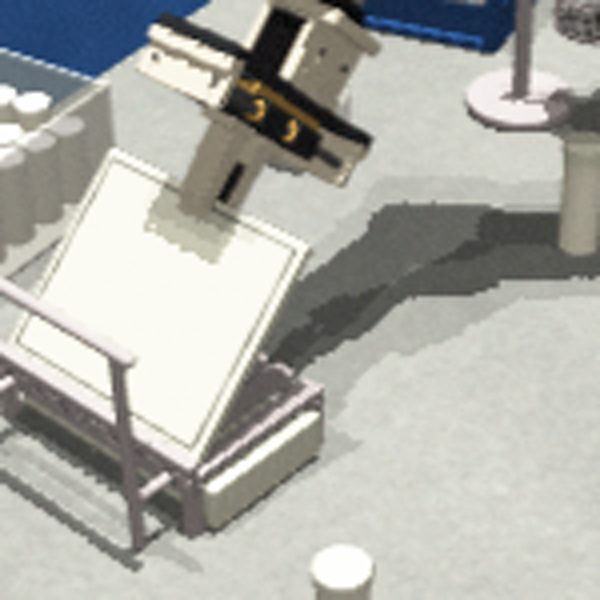

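View pics/w16.png

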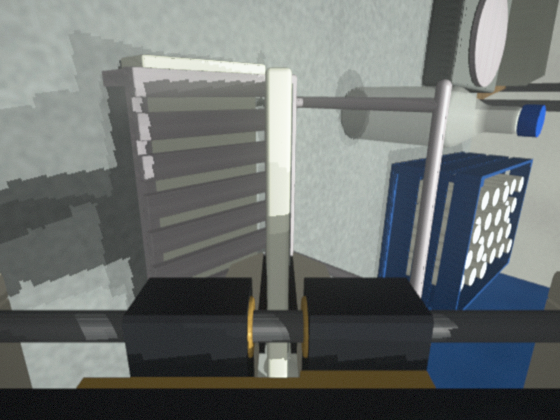

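```bash
cat >> h.py <<'E'
def lidtcp(al,lift=.0015,gap=.002,depth=.016,ycorr=0):
    a=np.radians(al);n=np.array([np.sin(a),np.cos(a)]);t=np.array([-np.cos(a),np.sin(a)])
    if al<=90: M=np.array([.075-gap-.01*np.sin(a),.05+lift])+.005*n
    else: M=np.array([.075-gap-.012*np.tan(a-np.pi/2),.05+lift])-.005*n
    q=M+(.16-depth)*t;return np.r_[rk(q[0],ycorr),q[1]],tool(0,90-al)
E
python3 - <<'E'
from h import *
A=[46,48,52,57,62,67,72,77,82,87,91,91]
rows([lidtcp(a) for a in A])
E
```

```text
[[0.001, 0.001, -0.004], [0.006, 0.001, -0.003], [0.016, 0.001, -0.003], [0.028, 0.001, -0.0], [0.039, 0.001, 0.003], [0.051, 0.001, 0.007], [0.062, 0.001, 0.013], [0.072, 0.001, 0.019], [0.082, 0.001, 0.026], [0.092, 0.001, 0.035], [0.099, 0.001, 0.042], [0.099, 0.001, 0.042]]
[[0.2, -1.1, 0.1], [0.2, -3.1, 0.1], [0.2, -7.1, 0.1], [0.2, -12.1, 0.0], [0.2, -17.1, 0.0], [0.2, -22.1, 0.0], [0.2, -27.1, 0.0], [0.2, -32.1, 0.0], [0.2, -37.1, -0.0], [0.2, -42.1, -0.0], [0.2, -46.1, -0.0], [0.2, -46.1, -0.0]]
```

Call:
{"api": "play_rows", "payload": {
  "dp": [
    [0.001,0,-0.004],
    [0.006,0,-0.003],
    [0.016,0,-0.003],
    [0.028,0,0],
    [0.039,0,0.003],
    [0.051,0,0.007],
    [0.062,0,0.013],
    [0.072,0,0.019],
    [0.082,0,0.026],
    [0.092,0,0.035],
    [0.099,0,0.042],
    [0.099,0,0.042]
  ],
  "angular": [
    [0,-1.1,0],
    [0,-3.1,0],
    [0,-7.1,0],
    [0,-12.1,0],
    [0,-17.1,0],
    [0,-22.1,0],
    [0,-27.1,0],
    [0,-32.1,0],
    [0,-37.1,0],
    [0,-42.1,0],
    [0,-46.1,0],
    [0,-46.1,0]
  ]
}}

```text
time_s: 24.95
tool_pos: [0.6123, 0.1882, 0.1966]
tool_rot: [0.756, 0.654, -0.005, 0.008]
contact_force: [-0.6, -1.7, -0.4]
width: 0.0096
```

```bash
python3 - <<'E'
from h import *
p,R=pose();print(inrk(p),bot.sense()["contact_force"].round(1),bot.sense()["q"].round(2),bot.sense()["width"],(R.inv()*tool(0,-1)).as_rotvec(degrees=True))
c=shoot("wrist","w17");c=shoot("side","s17")
im=c["color"][140:310,190:340,::-1];cv2.imwrite("pics/s17c.png",cv2.resize(im,None,fx=3.5,fy=3.5,interpolation=cv2.INTER_CUBIC))
rows([lidtcp(a) for a in [93,96,99,102,105,107.5,109.5,110,110]])
E
```

```text
[0.07591705 0.0027243  0.1966478 ] [-0.6 -1.7 -0.4] [ 0.09  0.61 -0.77  1.52  0.46  1.21  0.67] 0.00960743691541724 [0.26064832 0.03319076 0.30903625]
[[0.003, 0.001, 0.0], [0.01, 0.001, 0.0], [0.017, 0.001, 0.001], [0.024, 0.001, 0.002], [0.031, 0.001, 0.003], [0.036, 0.001, 0.005], [0.041, 0.001, 0.006], [0.042, 0.001, 0.006], [0.042, 0.001, 0.006]]
[[0.2, -2.0, -0.0], [0.2, -5.0, -0.0], [0.2, -8.0, -0.0], [0.2, -11.0, -0.0], [0.2, -14.0, -0.0], [0.2, -16.5, -0.0], [0.2, -18.5, -0.1], [0.2, -19.0, -0.1], [0.2, -19.0, -0.1]]
```

View pics/s17c.png

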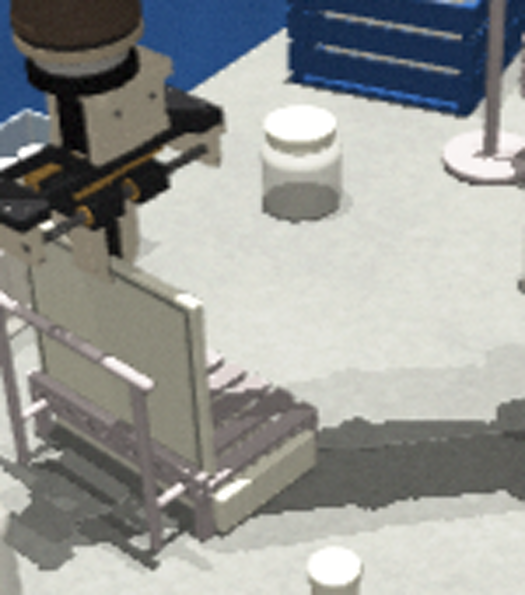

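View pics/w17.png

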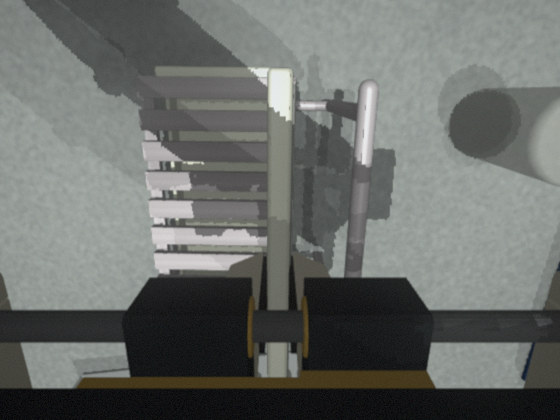

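Call:
{"api": "play_rows", "payload": {
  "dp": [
    [0.003,0.001,0.0],
    [0.01,0.001,0.0],
    [0.017,0.001,0.001],
    [0.024,0.001,0.002],
    [0.031,0.001,0.003],
    [0.036,0.001,0.005],
    [0.041,0.001,0.006],
    [0.042,0.001,0.006],
    [0.042,0.001,0.006],
    [0.042,0.001,0.006]
  ],
  "angular": [
    [0.2,-2,0],
    [0.2,-5,0],
    [0.2,-8,0],
    [0.2,-11,0],
    [0.2,-14,0],
    [0.2,-16.5,0],
    [0.2,-18.5,0],
    [0.2,-19,0],
    [0.2,-19,0],
    [0.2,-19,0]
  ]
}}

```text
time_s: 26.05
tool_pos: [0.6215, 0.2225, 0.1889]
tool_rot: [0.748, 0.64, -0.132, 0.113]
contact_force: [-0.0, -0.7, -1.9]
width: 0.0099
```

```bash
python3 - <<'E'
from h import *
p,R=pose();print(inrk(p),bot.sense()["contact_force"].round(1),bot.sense()["q"].round(2),bot.sense()["width"],(R.inv()*tool(0,-20)).as_rotvec(degrees=True))
c=shoot("wrist","w18");c=shoot("side","s18")
im=c["color"][170:310,170:310,::-1];cv2.imwrite("pics/s18c.png",cv2.resize(im,None,fx=4.2,fy=4.2,interpolation=cv2.INTER_CUBIC))
print(inrk(lidtcp(110)[0]))
E
```

```text
[ 0.11124015 -0.00129958  0.18894505] [-0.  -0.7 -1.9] [-0.23  0.73 -0.63  1.31  0.61  1.53  0.51] 0.009910708898005587 [-0.0624227  -0.02469386 -0.25760438]
[ 1.13184795e-01 -4.85722573e-17  1.88525838e-01]
```

View pics/s18c.png

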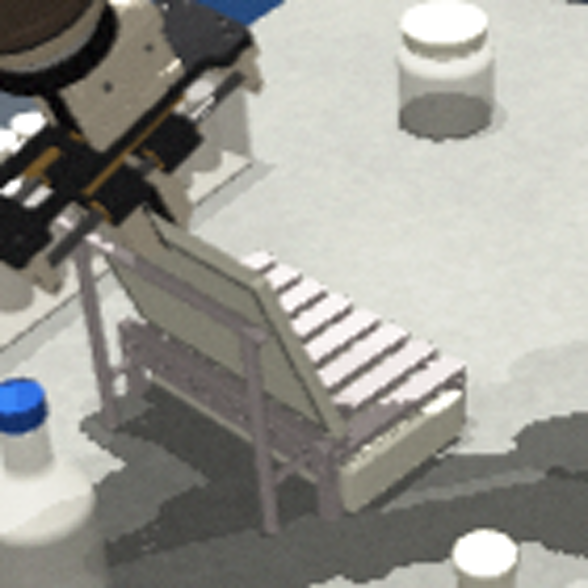

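View pics/w18.png

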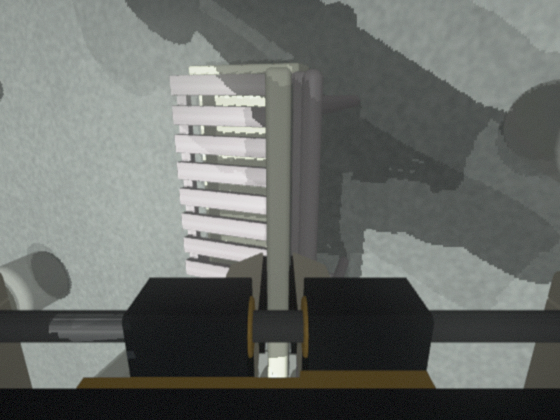

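Call:
{"api": "play_rows", "payload": {
  "dp": [
    [0.001,-0.0005,0.0005],
    [0.002,-0.001,0.001],
    [0.003,-0.001,0.0015],
    [0.003,-0.001,0.0015],
    [0.003,-0.001,0.0015]
  ],
  "angular": [
    [0,0,0],
    [0,0,0],
    [0,0,0],
    [0,0,0],
    [0,0,0]
  ]
}}

```text
time_s: 26.65
tool_pos: [0.6207, 0.2265, 0.1868]
tool_rot: [0.748, 0.641, -0.132, 0.114]
contact_force: [0.6, 0.3, 2.0]
width: 0.0096
```

```bash
python3 - <<'E'
from h import *
p,R=pose();print(inrk(p),bot.sense()["contact_force"].round(1))
E
```

```text
[1.15028342e-01 1.23694583e-04 1.86822217e-01] [0.6 0.3 2. ]
```

Call:
{"api": "play_rows", "payload": {
  "dp": [
    [0,0,0],
    [0,0,0],
    [0,0,0],
    [0,0,0],
    [0,0,0]
  ],
  "angular": [
    [0,0,0],
    [0,0,0],
    [0,0,0],
    [0,0,0],
    [0,0,0]
  ],
  "gripper": 0.3
}}

```text
time_s: 27.15
tool_pos: [0.6204, 0.2264, 0.1863]
tool_rot: [0.747, 0.641, -0.132, 0.113]
contact_force: [-1.0, -0.1, -0.6]
width: 0.0277
```

```bash
python3 - <<'E'
from h import *
p,R=pose();print(inrk(p),bot.sense()["contact_force"].round(1),bot.sense()["width"])
c=shoot("wrist","w19");c=shoot("side","s19")
im=c["color"][170:310,170:310,::-1];cv2.imwrite("pics/s19c.png",cv2.resize(im,None,fx=4.2,fy=4.2,interpolation=cv2.INTER_CUBIC))
E
```

```text
[0.11497789 0.00043061 0.18630552] [-1.  -0.1 -0.6] 0.027706522744410083
```

View pics/s19c.png

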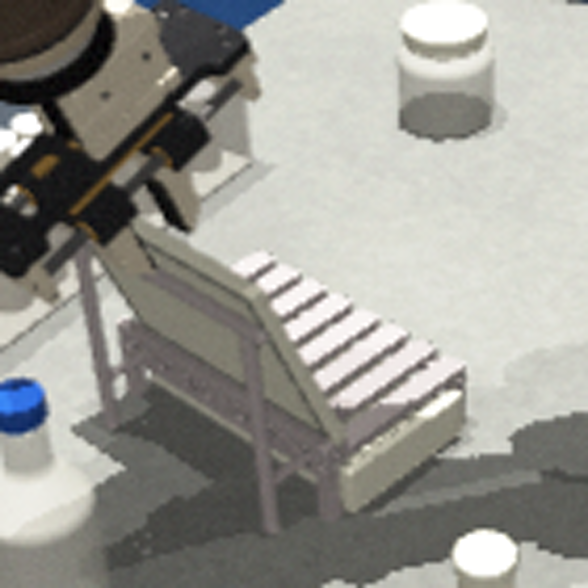

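View pics/w19.png

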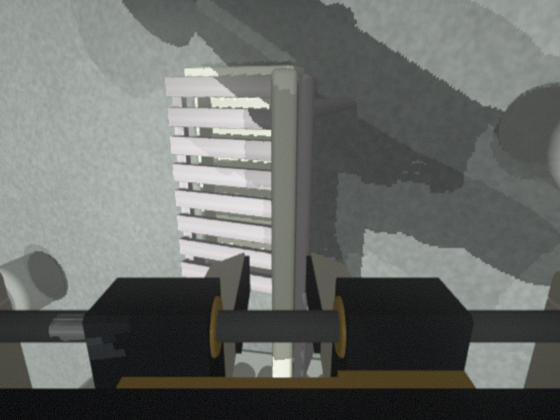

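Call:
{"api": "play_rows", "payload": {
  "dp": [
    [0,0,-0.008],
    [0,0,-0.02],
    [0,0,-0.04],
    [0,0,-0.065],
    [0,0,-0.09],
    [0,0,-0.11],
    [0,0,-0.12],
    [-0.02,0,-0.14],
    [-0.05,0,-0.16],
    [-0.09,0,-0.18],
    [-0.1,0,-0.19],
    [-0.1,0,-0.19]
  ],
  "angular": [
    [0,0,0],
    [0,0,0],
    [0,0,0],
    [0,0,0],
    [0,0,0],
    [0,0,0],
    [0,0,0],
    [0,0,0],
    [0,0,0],
    [0,0,0],
    [0,0,0],
    [0,0,0]
  ]
}}

```text
time_s: 28.45
tool_pos: [0.6164, 0.1972, 0.4017]
tool_rot: [0.748, 0.64, -0.13, 0.114]
contact_force: [0.9, 0.3, -0.3]
width: 0.0273
```

```bash
python3 - <<'E'
from h import *
p,R=pose();print(p,inrk(p),bot.sense()["contact_force"].round(1))
c=shoot("wrist","w20");c=shoot("side","s20");c=shoot("scene","c20")
m=pickle.load(open("masks.pkl","rb"))
for n in ("side","scene"):
    c=shoot(n)
    for k in ["bottle","jar","vial0","scraper","brush","tray","basket"]:
        for d in bot.cut_out(c,k):
            if d["conf"]>.5: print(n,k,round(d["conf"],2),d["bbox"], [o["bbox"] for o in m[n,k]][:3])
E
```

```text
[0.61637624 0.19715679 0.4016833 ] [ 8.54176933e-02 -3.31738898e-06  4.01683302e-01] [ 0.9  0.3 -0.3]
side bottle 0.73 [164.4, 258.7, 38.6, 76.3] [[163.1, 257.8, 35.8, 78.7]]
side jar 0.83 [265.9, 168.6, 20.6, 36.6] [[265.4, 168.0, 22.3, 36.7], [162.3, 258.7, 37.1, 75.9]]
side jar 0.66 [184.6, 219.3, 96.6, 77.6] [[265.4, 168.0, 22.3, 36.7], [162.3, 258.7, 37.1, 75.9]]
side vial0 0.9 [280.9, 294.8, 14.4, 37.7] [[372.5, 194.0, 10.4, 32.1], [283.7, 298.0, 9.6, 35.8], [339.5, 194.0, 10.5, 29.6]]
side vial0 0.69 [374.6, 192.7, 12.7, 32.2] [[372.5, 194.0, 10.4, 32.1], [283.7, 298.0, 9.6, 35.8], [339.5, 194.0, 10.5, 29.6]]
side vial0 0.6 [340.0, 193.2, 11.3, 32.3] [[372.5, 194.0, 10.4, 32.1], [283.7, 298.0, 9.6, 35.8], [339.5, 194.0, 10.5, 29.6]]
side vial0 0.53 [342.0, 128.7, 23.0, 44.8] [[372.5, 194.0, 10.4, 32.1], [283.7, 298.0, 9.6, 35.8], [339.5, 194.0, 10.5, 29.6]]
side scraper 0.59 [182.7, 367.2, 128.6, 52.8] [[181.4, 365.8, 129.6, 54.2]]
side scraper 0.53 [340.7, 191.4, 10.9, 31.1] [[181.4, 365.8, 129.6, 54.2]]
side brush 0.64 [373.2, 191.7, 12.1, 33.5] [[398.3, 185.0, 36.3, 35.9]]

[... 652 characters left out ...]
, 135.1, 13.1, 29.4]]
scene vial0 0.78 [316.0, 133.9, 13.4, 30.4] [[151.9, 230.6, 25.3, 29.6], [190.0, 245.0, 17.8, 27.6], [314.9, 135.1, 13.1, 29.4]]
scene vial0 0.68 [190.1, 246.5, 21.1, 26.2] [[151.9, 230.6, 25.3, 29.6], [190.0, 245.0, 17.8, 27.6], [314.9, 135.1, 13.1, 29.4]]
scene scraper 0.56 [318.6, 124.2, 82.1, 17.2] [[318.9, 120.2, 83.2, 18.7], [290.5, 202.9, 80.2, 72.2]]
scene brush 0.69 [91.7, 232.2, 26.6, 65.9] [[90.6, 233.0, 27.8, 68.0]]
scene tray 0.86 [325.8, 212.5, 43.8, 54.5] [[382.3, 141.0, 31.0, 56.1], [152.0, 229.9, 23.8, 29.7]]
scene basket 0.9 [113.8, 281.6, 51.0, 51.1] [[309.1, 197.6, 45.4, 35.5]]
scene basket 0.54 [152.7, 234.7, 23.2, 26.0] [[309.1, 197.6, 45.4, 35.5]]
```

View pics/s20.png

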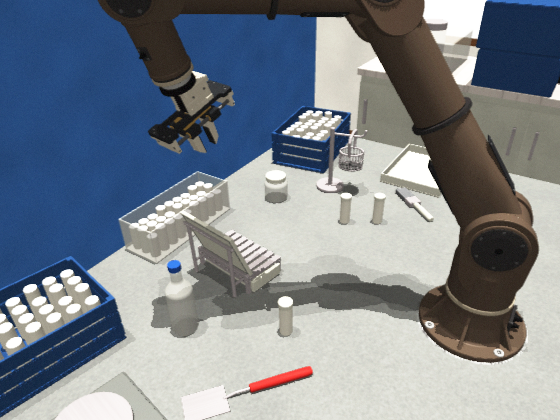

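View pics/c20.png

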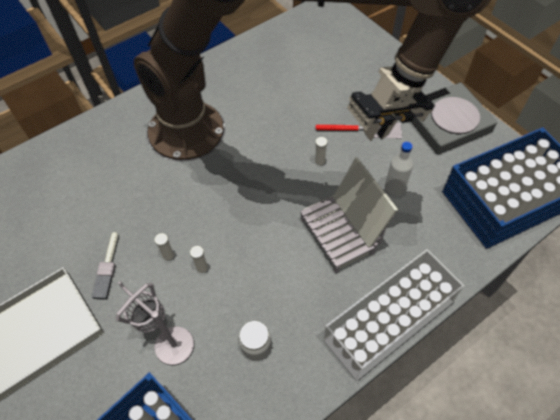

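View pics/w20.png

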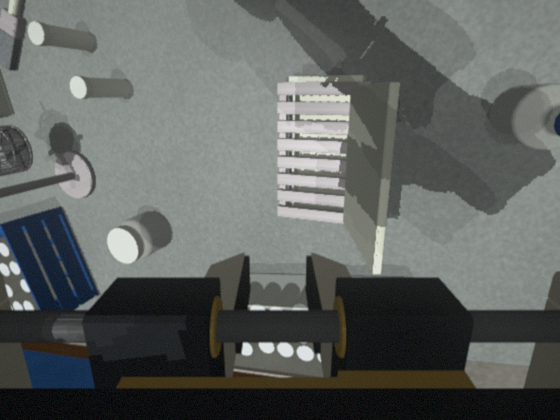

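```bash
python3 - <<'E'
from h import *
a=cv2.imread("pics/s20.png")[200:300,170:300];b=cv2.imread("pics/c20.png")[150:280,290:410]
cv2.imwrite("pics/f1.png",np.hstack([cv2.resize(a,(420,324),interpolation=cv2.INTER_CUBIC),cv2.resize(b,(300,324),interpolation=cv2.INTER_CUBIC)]))
si=pickle.load(open("pics/s20.pkl","rb"))
for x in (-30,74): print([((proj(si,np.r_[rk(x/1e3,.108+o),.038])[0]-[170,200])*3.23).round(0) for o in (0,.005,.01)])
E
```

```text
[array([355., 203.]), array([360., 205.]), array([364., 208.])]
[array([270., 266.]), array([274., 269.]), array([279., 272.])]
```

View pics/f1.png

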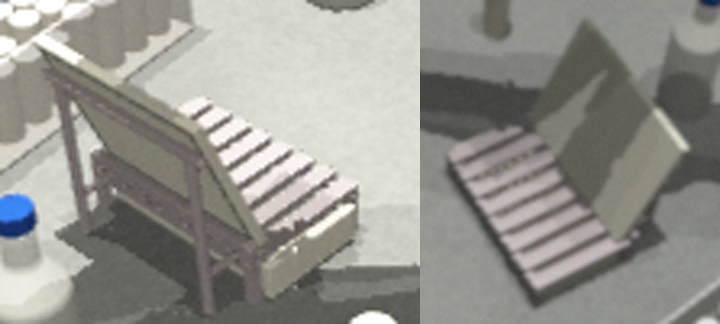

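```bash
python3 -c "
from station import bot
s=bot.sense();print(s['time_s'],s['qvel'].round(3));print(bot.hand_in())"
```

```text
29.4 [ 0.001  0.     0.001 -0.     0.001 -0.     0.   ]
the job is handed in; nothing more can be done
None
```

The job is handed in at 29.4 s, with all three parts done and the arm clear of everything.

- **Basket:** It was lifted off the lid first and hung by its handle near the hook seat. The last pictures show it still hanging there.
- **Tray:** I pushed it in next, before tipping the lid, because the gripper would have been too close to the standing lid afterwards. It met a firm stop at about 18 N, within 1 mm of the expected home position. The last side picture shows its face at home to within about 2 mm.
- **Lid:** I lifted its front edge, gripped it and tipped it up. It stands on a long edge along the kerb and leans back about 20° on the rail, centred to within a few mm as far as the pictures show.
- **Bystanders:** The bottle, jar, vials, scraper and brush show in the last pictures where they were at the start, to within a few pixels. The networks gave a few wrong extra reports, such as calling the hung basket a vial, and the pictures showed these to be wrong.

One thing went wrong on the way. My first pose for the tray push, tilted 45°, brought two joints close to their range limits. I backed out and pushed with the tool pointing straight down instead. I saw no sign of a joint passing its range or speed limit.

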